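# Prop a bonsai limb with a capstan screw jack

## Robot

A 6-joint arm with a two-finger parallel gripper is mounted at the origin on the work surface. World frame = base frame: x ahead of the robot, y to its left, z up, the work surface at z = 0. Lengths are in m, angles in rad, forces in N, time in s.
With the tool pointing down it reaches from about 0.375 to 0.925 m from the base axis. Payload 5.7 kg.
Tool frame: the origin (TCP) lies midway between the tips of the shut fingers; the grasp point (between the pads) lies 19 mm behind it; z points along the fingers, x is the direction in which the jaws open and shut, and the axes are right-handed (so a half turn about z gives the same grasp; the last joint's range is limited). The gripper opens to 88 mm and grips with 3 to 60 N. Pads are 20 mm wide; open, the fingers measure 115 mm over their backs; the gripper's body (75 mm by 178 mm) begins 61 mm behind the grasp point.
Start: joints at [1.221, 0.359, 1.51, -0, 1.272, -0.115], TCP at [0.14, 0.584, 0.223] pointing down, gripper open.
Joint ranges: [-2.97, 2.97], [-1.01, 2.36], [0.21, 2.38], [-0.96, 4.11], [0.2, 2.71], [-2.98, 2.98]. Speed limits (rad/s): [2.39, 2.39, 3.14, 3.14, 3.14, 3.14].

## Interface

Orientations are given as a unit quaternion [x, y, z, w].
In Python, from bench import move_ptp, servo_line, goto_joints, move_gripper, sleep, inverse_kinematics, capture, PlanningError, close_job, spot_in, silhouettes, current_clock, current_joint_pos, current_qvel, current_joint_torque, current_position, current_orientation, current_force, current_torque, current_finger_gap gives the robot as it stands. Calls block until the motion is done:
- move_ptp(position, orientation): joint-space move of the TCP to a pose.
- servo_line(position, orientation=None, rate=0.15, contact_N=None): straight line of the TCP; orientation=None keeps the orientation; rate is the mean speed in m/s. With contact_N (N) it stops when the force on the tool has changed by that much, and returns True; else False.
- goto_joints(angles): joint-space move.
- move_gripper(opening): finger opening in m; the grip force is fixed at half the most; returns when the fingers have stopped.
- sleep(seconds).
- inverse_kinematics(position, orientation): joint angles nearest the present ones, or None.
- capture(name): name is "scene" or "side" or "wrist"; returns a dict with "image" (420x560x3 uint8, blue, green, red), "range_z" (420x560 float32, m along the optical axis (not along the pixel's ray), 0 where there is no reading), "intrinsics" (3x3 intrinsics, pixels), "k1" (the pictures are not rectified: a ray, as slopes to the right and down, at radius r is drawn at 1 + k1 r^2 times it, then the intrinsics apply), "R" (3x3) and "t" (3): a world point X has camera coordinates R X + t. Camera axes: x right, y down, z forward; pixel columns grow to the right and rows downward; lengths in m; the calibration is good to about 2 mm. A picture is of the moment at which its call begins.
A pose or a line that the arm cannot do raises PlanningError and nothing moves.
- close_job(): hands the job in, once; it reports no verdict.
Trained networks look in the newest picture that a camera, given by its name, has taken for a name from the list of things; names that differ only in an ending like _2 or _b are one class to them, and where a whole thing is asked for, a point or a joint stands for the part that bears it (a point fixed in the world has none). Each returns a list of dicts, best first, with "conf" (0 to 1); they miss things now and then, are a little off and sometimes report something else, mostly with a low value. They report only what shows in the picture. A call takes as long as a camera call. They do not tell look-alikes from the thing itself.
- spot_in(camera, query): "xy" ([column, row] in pixels, amid what is visible of it).
- silhouettes(camera, query): "region" (420x560 bool, what is visible of it) and "xy" ([column, row] in pixels, amid what is visible of it).
Readings, each from a call of its own:
- current_clock(): time.
- current_joint_pos(): joint angles.
- current_qvel(): joint speeds.
- current_joint_torque(): joint torques, N m.
- current_position(): TCP position.
- current_orientation(): TCP orientation.
- current_force(): force on the tool from outside, world axes, zero at the start.
- current_torque(): the same for the moment, N m.
- current_finger_gap(): finger opening in m.
Only numpy, scipy, OpenCV 4.12 (cv2) and the standard library are available. Lean on these libraries where they do the work, as an engineer would, in place of code of your own. Each camera call takes 0.05 s, during which the arm holds its last target.

## Task

Take the red-handled turning bar from the wooden tool block and use it, moving it from hole to hole as needed, to turn the small screw jack's collar clockwise (seen from above) until you feel its orange pad meet the wooden cheek under the bonsai's limb; then tighten by about another sixth of a turn, so that the limb is firmly supported but not overloaded. Turn the collar only with the bar, never with the fingers, and do not force the bar; then stand the bar fully home in an empty hole of the block, and leave the other things on the bench where they are.

Things in the scene. Friction and masses are not known exactly. Their poses are not given: they have to be found in the camera images.
- jack: Grey screw jack fixed to the bench: base plate 160 (x) x 210 (y) x 22 mm, origin at the centre of its underside, on the screw's vertical axis. The collar's thread lifts a spindle in the middle, which carries the pad: 4.0 mm per radian of collar turn (25 mm per turn), self-locking.
- bridge (a point): Centre of the top of the jack's grey bridge bar, which runs along the jack's y axis over the collar: 22 mm wide, 72 to 92 mm above the bench, posts 88 mm either side (up to 98 mm). A bar in the collar can sweep only about 60 degrees either side of the jack's -x direction (on +x the tree is in the way); to turn further, move it to another hole.
- collar: The jack's steel collar, 132 mm across, 40 mm tall, origin on the axis at its underside (24 mm above the bench). Eight vertical square holes, open at the top, 13.5 mm wide, 40 mm deep, centred 52 mm from the axis at 0, 45 .. 315 degrees from the collar's own x axis. It turns about z (its rotation shows how far); clockwise from above raises the pad. It starts at its lowest.
- collar_top (a point): Centre of the collar's top face, 64 mm above the bench. Running free, the collar needs a steady tangential push of about 7 N at a hole's radius (thread friction 0.40 N m). When the pad meets the cheek this steps up by about 2 N and then grows by about 2.7 N per radian of further turning.
- pad: Orange round pad, fixed on top of the spindle, 36 mm across, 10 mm thick, origin at the centre of its top face, 115 mm above the bench at the start. Its starting gap below the limb's cheek is unknown, 2 to 9 mm (0.5 to 2.25 rad of collar turn). The cheek is sprung: 25 N to start it moving up, then 9 N per mm, 9 mm travel; a sixth of a turn after touching loads the pad with about 63 N.
- tree: Potted bonsai, fixed; origin at bench height on the jack's axis, its x axis points from there to the trunk, 190 mm away. Pot 210 mm across, 75 mm tall; trunk and twigs to 330 mm high over and behind the pot. A limb 26 mm thick runs level from the trunk to 17 mm past the axis; under its end, above the pad, a black holder (42 x 36 mm) with a pale wooden sprung cheek; limb's top at most 172 mm high.
- bar: Loose steel turning bar, 0.2 kg, standing upright in the block: a red square handle 18 x 18 mm (sides along its x and y axes), from 6 to 76 mm above its origin; a 28 mm round flange 6 mm thick, whose underside is the origin; below it a round pin 12 mm in diameter and 32 mm long with a tapered nose (7 mm at its end, taper 5 mm long). It is home in a hole when the flange rests on the top face.
- block: Wooden tool block fixed to the bench, 70 (x) x 220 (y) x 50 mm, origin at the centre of its underside. Three round holes in its top, 17 mm wide and 42 mm deep, on its y axis at -70, 0 and +70 mm. One holds the bar, one the chisel, one is empty.
- chisel: Bystander: wood chisel standing in the block, wooden handle 26 mm thick up to 65 mm above the block's top; origin at the block's top face.
- mallet: Bystander: wooden mallet lying down, head 76 mm thick and 110 mm long, handle 170 mm; origin under the head.
- jar: Bystander: closed jar, 60 mm across, 65 mm tall; origin under it.
- smallpot: Bystander: blue bonsai pot, 90 mm across, 60 mm tall; origin under it.
- saucer: Bystander: terracotta saucer, 110 mm across; origin under it.
- brush: Bystander: hand brush lying down.
- driver: Bystander: screwdriver lying down.
There are look-alikes about, which are no part of the job. Several things have the shape of the block; the one meant has the colours described above.

How it is judged:
On the way, in this order (a step that is already met when the one before it is completed fails the run):
1. the bar stands in a collar hole, flange down on the collar (within 4 mm) (z of bar in the frame of collar below 0.044 m and horizontal distance between bar and collar between 0.047 and 0.057 m and angle between bar's own z axis and vertical below 0.15 rad), for 0.1 s.
2. the pad bears on the cheek with more than 46 N, the bar still in a collar hole (all of step 1 and contact force between pad and anything else above 46 N), for 0.1 s.
3. the bar is home in the block (z of bar in the frame of block between 0.045 and 0.054 m and x of bar in the frame of block between -0.006 and 0.006 m and y of bar in the frame of block between -0.08 and 0.08 m and angle between bar's own z axis and vertical below 0.12 rad and linear speed of bar below 0.02 m/s), for 0.2 s.
At the end, for the whole second after the job is handed in: The pad bears on the limb's cheek with 46 to 80 N (about 0.6 to 1.5 rad of collar turn after touching), the collar is at rest, and the bar stands upright (within 7 degrees), at rest and home in a hole of the block (flange within 5 mm of its top face) (all of step 3 and contact force between pad and anything else between 46 and 80 N and angular speed of collar below 0.05 rad/s).
It fails at once if the pad is pressed with more than 92 N (limb overloaded) (contact force between pad and anything else above 92 N).
It fails at once if the bar is forced against the collar with more than 60 N (contact force between bar and collar above 60 N).
It fails at once if the fingers or arm push the collar (over 3 N) (contact force between any of the fingers, the arm and collar above 3 N).
It fails at once if a bystander is moved by more than 30 mm (the chisel: 15 mm) (distance of chisel from where it was at the start of the episode above 0.015 m or distance of any of mallet, jar, smallpot, saucer, brush, driver from where it was at the start of the episode above 0.03 m).
It also fails if it takes over 72 s, if anything falls off the work surface, if the arm or the gripper's body presses on something with over 40 N, if the wrist force passes 120 N, or if a joint passes its speed limit or range.

## Working session

There is one attempt and no reset: what is moved stays moved. The work goes in short steps, each a Python script; the robot and the scene stay as the last script left them, time stands still between calls to the robot, and variables do not carry over. Pictures are saved under pics/ and viewed, and the job is handed in when it is done.

```bash
ls; mkdir -p pics; python3 - <<'E'
from bench import *
import cv2
print(current_clock())
for n in ["scene","side","wrist"]:
    c=capture(n); cv2.imwrite(f"pics/{n}0.png",c["image"]); print(n,c["intrinsics"].tolist(),c["k1"],c["R"].tolist(),c["t"].tolist())
print(current_clock(),current_orientation(),current_force(),current_finger_gap())
E
```

```text
pics
0.0
scene [[493.33677634320844, 0.0, 287.5360489284694], [0.0, 493.33677634320844, 199.25075223441365], [0.0, 0.0, 1.0]] -0.03959000902607079 [[0.47502202500415347, 0.8799434962240223, 0.00731568274309861], [0.6852140214317952, -0.36465904786067477, -0.6304803911674125], [-0.5521193898009927, 0.30450488052967284, -0.7761707010312804]] [-0.2539397531231082, -0.2965037882948312, 1.8889789616215433]
side [[448.69047611563093, 0.0, 276.3564974252762], [0.0, 448.69047611563093, 208.99480444136518], [0.0, 0.0, 1.0]] 0.013042124337291681 [[-0.9954782155956825, -0.09496819446244283, -0.002040665327712857], [-0.04972391607145724, 0.5392813236589122, -0.8406564019402996], [0.0809361133546377, -0.8367536650611309, -0.54156500031096]] [0.5512614195875323, 0.09038403341052635, 1.2634352534007576]
wrist [[309.3620384670002, 0.0, 276.1130527099159], [0.0, 309.3620384670002, 208.51563523698994], [0.0, 0.0, 1.0]] -0.06433178723423619 [[0.2331374059135371, 0.9724398443332151, -0.0027747282930959886], [0.9415425654273113, -0.2250145157726948, 0.25073106145856383], [0.24319652023099564, -0.06106731404584251, -0.968052806257367]] [-0.5977483782004177, -0.030432143423710728, 0.3908259529424471]
0.15 [ 7.85064693e-01  6.19413358e-01 -6.17572496e-04  3.72679506e-04] [-0.11650396 -0.18855701 -0.40269726] 0.08765755219807875
```

View pics/scene0.png

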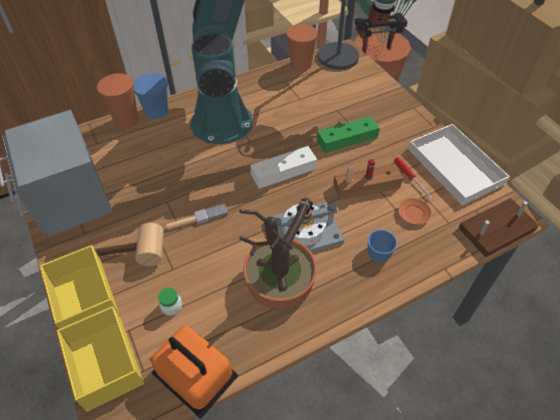

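View pics/side0.png

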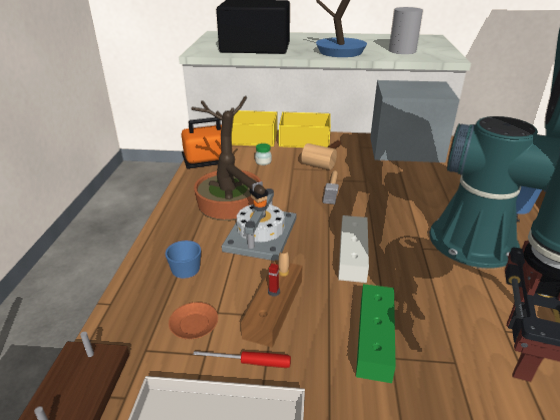

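View pics/wrist0.png

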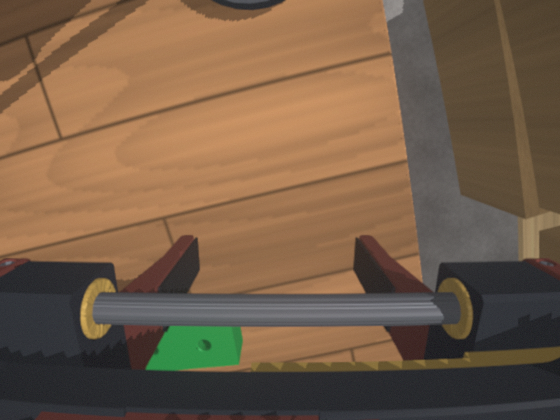

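```bash
cat > h.py <<'E'
from bench import *
import numpy as np, cv2
from scipy.spatial.transform import Rotation as Rn
def und(c,px):
    return cv2.undistortPoints(np.array(px,float).reshape(-1,1,2),c["intrinsics"],np.array([c["k1"],0,0,0.])).reshape(-1,2)
def proj(c,X):
    X=np.atleast_2d(np.array(X,float)); rv=cv2.Rodrigues(c["R"])[0]
    return cv2.projectPoints(X,rv,np.array(c["t"],float),c["intrinsics"],np.array([c["k1"],0,0,0.]))[0].reshape(-1,2)
def on_plane(c,px,z):
    n=und(c,px); d=np.c_[n,np.ones(len(n))]@c["R"]; C=-c["R"].T@c["t"]
    return C+d*((z-C[2])/d[:,2])[:,None]
def cloud(c):
    h,w=c["range_z"].shape; u,v=np.meshgrid(np.arange(w),np.arange(h))
    n=und(c,np.c_[u.ravel(),v.ravel()]); z=c["range_z"].ravel()
    P=(np.c_[n,np.ones(len(n))]*z[:,None]-c["t"])@c["R"]
    P[z<=0]=np.nan
    return P.reshape(h,w,3)
def crop(img,x0,y0,x1,y1,name,s=4):
    cv2.imwrite(name,cv2.resize(img[y0:y1,x0:x1],None,fx=s,fy=s,interpolation=cv2.INTER_CUBIC))
E
python3 - <<'E'
from h import *
S=capture("scene"); D=capture("side")
np.savez("s0.npz",**S);np.savez("d0.npz",**D)
for n,c in (("scene",S),("side",D)):
    P=cloud(c)
    for q in ["bar","block","chisel","jack","collar","pad","tree","jar","mallet","smallpot","saucer","brush","driver"]:
        for r in silhouettes(n,q)[:3]:
            m=r["region"]; p=P[m]; p=p[~np.isnan(p[:,0])]
            print(n,q,round(r["conf"],2),np.round(r["xy"]),m.sum(),np.round(np.median(p,0),3) if len(p) else None, np.round(np.nanmax(p[:,2]),3) if len(p) else '')
crop(D["image"],215,170,315,350,"pics/d_blk.png",3)
crop(D["image"],210,160,310,260,"pics/d_jack.png",6)
crop(S["image"],240,110,400,250,"pics/s_jack.png",5)
E
```

```text
scene bar 0.42 [370. 170.] 136 [0.537 0.304 0.091] 0.13
scene block 0.86 [348. 135.] 1372 [0.325 0.363 0.046] 0.059
scene block 0.68 [368. 186.] 1515 [0.547 0.297 0.046] 0.091
scene block 0.63 [281. 170.] 1612 [0.357 0.082 0.046] 0.057
scene chisel 0.57 [345. 175.] 99 [0.522 0.235 0.081] 0.113
scene jack 0.64 [316. 226.] 1988 [0.626 0.041 0.059] 0.296
scene collar 0.75 [308. 233.] 711 [0.638 0.018 0.062] 0.153
scene pad 0.45 [307. 215.] 25 [0.613 0.025 0.094] 0.108
scene tree 0.58 [274. 273.] 4631 [ 0.735 -0.146  0.066] 0.328
scene tree 0.5 [316. 228.] 1985 [0.625 0.042 0.059] 0.249
scene jar 0.96 [170. 301.] 519 [ 0.658 -0.437  0.06 ] 0.072
scene mallet 0.72 [144. 249.] 1395 [ 0.436 -0.437  0.055] 0.082
scene smallpot 0.59 [383. 241.] 792 [0.768 0.2   0.03 ] 0.064
scene saucer 0.86 [411. 212.] 711 [0.701 0.385 0.009] 0.025
scene brush 0.7 [203. 216.] 607 [ 0.396 -0.237  0.016] 0.027
scene brush 0.66 [406. 167.] 223 [0.536 0.461 0.02 ] 0.049
scene driver 0.57 [407. 168.] 231 [0.549 0.461 0.02 ] 0.031
side bar 0.68 [277. 282.] 338 [0.529 0.317 0.088] 0.128
side block 0.87 [353. 252.] 
[... 222 characters left out ...]
184. 257.] 1099 [0.774 0.188 0.038] 0.063
side collar 0.98 [266. 223.] 1148 [0.579 0.051 0.064] 0.102
side collar 0.27 [221. 185.] 3264 [ 0.718 -0.106  0.072] 0.332
side pad 0.42 [266. 206.] 101 [0.591 0.037 0.108] 0.119
side tree 0.94 [221. 183.] 3149 [ 0.718 -0.105  0.072] 0.332
side jar 0.66 [264. 155.] 308 [ 0.644 -0.417  0.04 ] 0.072
side mallet 0.77 [321. 155.] 809 [ 0.432 -0.404  0.05 ] 0.08
side smallpot 0.8 [180. 258.] 1148 [0.773 0.19  0.036] 0.063
side saucer 0.8 [195. 322.] 1378 [0.705 0.372 0.01 ] 0.021
side brush 0.66 [334. 187.] 333 [ 0.394 -0.218  0.019] 0.025
side brush 0.58 [261. 231.] 3060 [0.589 0.074 0.037] 0.119
side driver 0.94 [262. 360.] 835 [0.541 0.47  0.019] 0.029
```

View pics/d_blk.png

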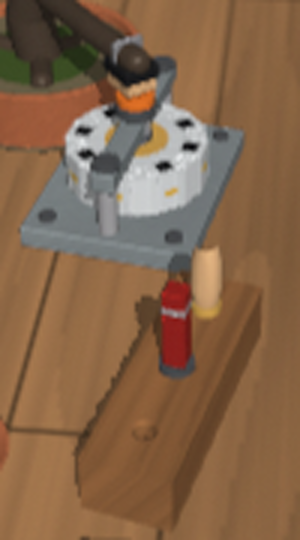

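View pics/d_jack.png

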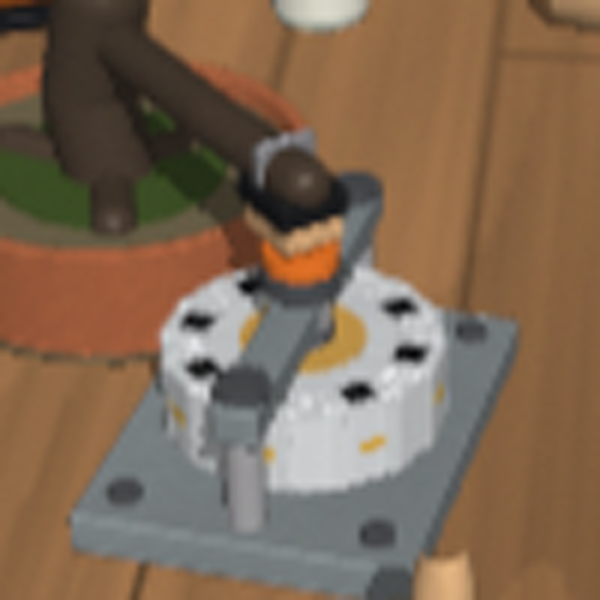

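View pics/s_jack.png

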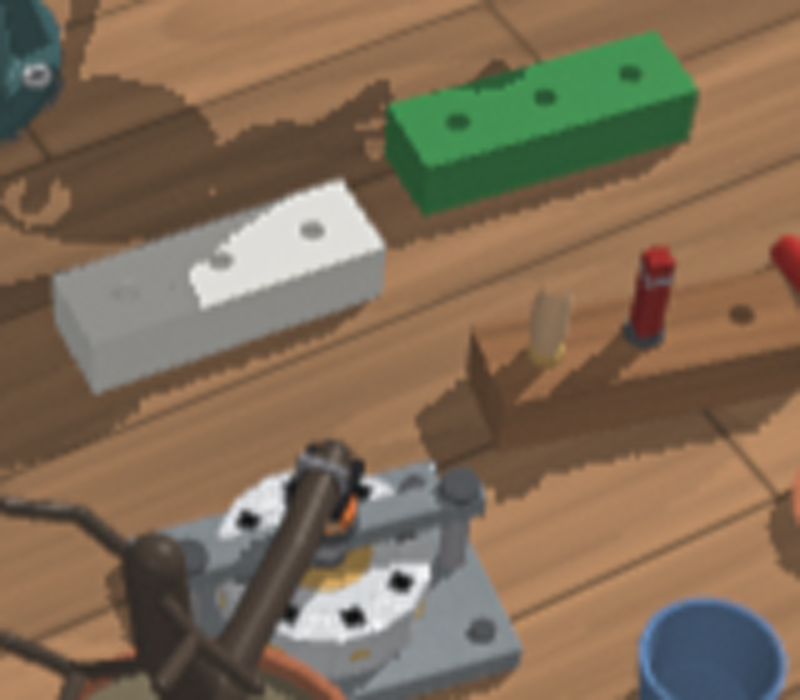

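```bash
cat > fit0.py <<'E'
from h import *
from scipy.optimize import least_squares
S=dict(np.load("s0.npz"));D=dict(np.load("d0.npz"))
f=lambda pts,x0,y0,s:[(x0+(u+.5)/s-.5,y0+(v+.5)/s-.5) for u,v in pts]
dh=f([(250,285),(198,320),(203,368),(358,392),(410,353),(400,305)],210,160,6)
sh=f([(248,520),(292,613),(352,617),(400,582)],240,110,5)
dp=f([(243,385),(357,186)],210,160,6); sp=f([(460,486),(190,553)],240,110,5)
dc=f([(74,517),(519,322)],210,160,6)
for name,c,h_,p in(("side",D,dh,dp),("scene",S,sh,sp)):
    H=on_plane(c,h_,.064); Pp=on_plane(c,p,.098)
    print(name,"posts",Pp.round(4).tolist(),"mid",Pp.mean(0).round(4),"len",np.linalg.norm(Pp[0]-Pp[1]),"ydir",np.degrees(np.arctan2(*(Pp[0]-Pp[1])[[1,0]])))
    def r(v):
        a=np.degrees(np.arctan2(H[:,1]-v[1],H[:,0]-v[0]))-v[2]*100; a=(a+22.5)%45-22.5
        return np.r_[np.hypot(H[:,0]-v[0],H[:,1]-v[1])-.052, np.radians(a)*.052]
    best=min((least_squares(r,[Pp[:,0].mean(),Pp[:,1].mean(),a]) for a in (0,.15,.3)),key=lambda q:q.cost)
    print("  hole fit",best.x[:2].round(4),"angle mod45",(best.x[2]*100)%45,"rms",np.sqrt(np.mean(best.fun**2)))
print("plate corners",on_plane(D,dc,.022).round(4).tolist())
for name,c in(("side",D),("scene",S)):
    P=cloud(c); m=(abs(P[...,2]-.05)<.006)&(P[...,0]>.42)&(P[...,0]<.66)&(P[...,1]>.18)&(P[...,1]<.46)
    q=P[m][:,:2]; 
    med=np.median(q,0); q=q[np.hypot(*(q-med).T)<.16]
    (cx,cy),(w,h),a=cv2.minAreaRect(q.astype(np.float32)); print(name,len(q),"block rect",cx,cy,w,h,a)
print("empty hole",on_plane(D,f([(145,430)],215,170,3),.05),on_plane(S,f([(741,314)],240,110,5),.05))
print("bar flange ",on_plane(D,f([(177,368)],215,170,3),.053),on_plane(S,f([(643,333)],240,110,5),.053))
print("chisel base ",on_plane(D,f([(207,312)],215,170,3),.053),on_plane(S,f([(546,352)],240,110,5),.053))
print("bar top ",on_plane(D,f([(175,286)],215,170,3),.126),on_plane(S,f([(657,255)],240,110,5),.126))
E
python3 fit0.py
```

```text
side posts [[0.6114, 0.1126, 0.098], [0.5807, -0.0608, 0.098]] mid [0.596  0.0259 0.098 ] len 0.17614649682111422 ydir 79.95970832806537
  hole fit [0.5975 0.0219] angle mod45 35.47570666556191 rms 0.0004945444213019162
scene posts [[0.6146, 0.109, 0.098], [0.5821, -0.0602, 0.098]] mid [0.5984 0.0244 0.098 ] len 0.1722961382271405 ydir 79.15652970344165
  hole fit [0.5971 0.025 ] angle mod45 35.33288326741722 rms 0.0010775200692631375
plate corners [[0.6905, 0.1144, 0.022], [0.5004, -0.0635, 0.022]]
side 1805 block rect 0.5300867557525635 0.308787077665329 0.2238975465297699 0.07139285653829575 76.48374938964844
scene 919 block rect 0.533094584941864 0.308395117521286 0.2224380522966385 0.07897435873746872 76.48590087890625
empty hole [[0.54668819 0.37574877 0.05      ]] [[0.54729235 0.37748377 0.05      ]]
bar flange  [[0.52986818 0.31342304 0.053     ]] [[0.53248301 0.30715363 0.053     ]]
chisel base  [[0.51252329 0.24786061 0.053     ]] [[0.51624374 0.24050472 0.053     ]]
bar top  [[0.53176818 0.30527214 0.126     ]] [[0.5301958  0.30786924 0.126     ]]
```

```bash
python3 - <<'E'
from h import *
S=dict(np.load("s0.npz"));D=dict(np.load("d0.npz"))
a=np.radians(-10.3); R=np.array([[np.cos(a),np.sin(a)],[-np.sin(a),np.cos(a)]])
Q=[]
for c in (S,D):
    P=cloud(c).reshape(-1,3); P=P[~np.isnan(P[:,0])]
    q=np.c_[(P[:,:2]-[.597,.0235])@R.T,P[:,2]]
    Q.append(q[(q[:,2]>.105)&(np.hypot(q[:,0],q[:,1])<.3)])
Q=np.vstack(Q)
for z0,z1 in((.105,.13),(.13,.15),(.15,.18),(.18,.22),(.22,.27),(.27,.34)):
    q=Q[(Q[:,2]>z0)&(Q[:,2]<=z1)&(Q[:,0]<.12)]
    print(z0,z1,len(q)); 
    for x0 in np.arange(-.2,.12,.02):
        k=q[(q[:,0]>=x0)&(q[:,0]<x0+.02)]
        if len(k)>1: print("   x %.2f y %.3f..%.3f n%d"%(x0,k[:,1].min(),k[:,1].max(),len(k)))
# IK
def quat(yaw): # jaw dir yaw, tool down
    return Rn.from_matrix(np.array([[np.cos(yaw),np.sin(yaw),0],[np.sin(yaw),-np.cos(yaw),0],[0,0,-1]])).as_quat()
for yd in (-10.3,79.7,169.7,-100.3):
    for p in ([.531,.308,.2],[.545,.033,.11],[.53,.308,.11]):
        j=inverse_kinematics(p,quat(np.radians(yd))); print(yd,p,None if j is None else np.round(j,2))
E
```

```text
0.105 0.13 310
   x -0.14 y 0.188..0.274 n53
   x -0.12 y 0.186..0.278 n117
   x -0.02 y -0.006..0.019 n76
   x -0.00 y -0.004..0.021 n55
   x 0.02 y -0.008..0.001 n9
0.13 0.15 207
   x -0.04 y -0.003..-0.001 n4
   x -0.02 y -0.021..0.024 n61
   x -0.00 y -0.028..0.021 n60
   x 0.02 y -0.013..0.005 n36
   x 0.04 y -0.027..-0.015 n6
   x 0.06 y -0.077..-0.033 n11
   x 0.08 y -0.094..-0.047 n15
   x 0.10 y -0.084..-0.068 n14
0.15 0.18 772
   x -0.02 y -0.019..0.017 n72
   x -0.00 y -0.025..0.021 n127
   x 0.02 y -0.042..0.003 n115
   x 0.04 y -0.057..-0.015 n119
   x 0.06 y -0.076..-0.031 n114
   x 0.08 y -0.092..-0.050 n115
   x 0.10 y -0.128..-0.068 n110
0.18 0.22 1
0.22 0.27 0
0.27 0.34 146
   x 0.10 y -0.216..-0.158 n146
-10.3 [0.531, 0.308, 0.2] [ 0.41  0.4   1.51 -0.    1.24  0.59]
-10.3 [0.545, 0.033, 0.11] [-0.07  0.41  1.75 -0.    0.98  0.11]
-10.3 [0.53, 0.308, 0.11] [ 0.41  0.49  1.6  -0.    1.05  0.59]
79.7 [0.531, 0.308, 0.2] [ 0.41  0.4   1.51 -0.    1.24 -0.98]
79.7 [0.545, 0.033, 0.11] [-0.07  0.41  1.75 -0.    0.98 -1.46]
79.7 [0.53, 0.308, 0.11] [ 0.41  0.49  1.6  -0.    1.05 -0.98]
169.7 [0.531, 0.308, 0.2] [ 0.41  0.4   1.51 -0.    1.24 -2.55]
169.7 [0.545, 0.033, 0.11] None
169.7 [0.53, 0.308, 0.11] [ 0.41  0.49  1.6  -0.    1.05 -2.55]
-100.3 [0.531, 0.308, 0.2] [ 0.41  0.4   1.51 -0.    1.24  2.16]
-100.3 [0.545, 0.033, 0.11] [-0.07  0.41  1.75 -0.    0.98  1.68]
-100.3 [0.53, 0.308, 0.11] [ 0.41  0.49  1.6  -0.    1.05  2.16]
```

```bash
cat >> h.py <<'E'
def quat(yaw):
    return Rn.from_matrix(np.array([[np.cos(yaw),np.sin(yaw),0],[np.sin(yaw),-np.cos(yaw),0],[0,0,-1]])).as_quat()
YAW=np.radians(79.0); Q=quat(YAW)
E
python3 - <<'E'
from h import *
move_ptp([.531,.309,.19],quat(np.radians(76.5))); move_gripper(.05)
c=capture("wrist"); cv2.imwrite("pics/w1.png",c["image"]); np.savez("w1.npz",**c)
print(current_clock(),current_position(),current_force(),current_finger_gap())
for x,y in ((.531,.309),):
    print(proj(c,[[x,y,.126],[x,y,.056],[.547,.377,.05],[.514,.243,.115]]).round(1))
E
```

```text
4.1 [0.53101339 0.30894746 0.18999419] [-0.45055088  0.58384545 -0.33601314] 0.05015116782385679
[[277.6 220.5]
 [277.3 200. ]
 [346.9 198.3]
 [192.5 215.2]]
```

View pics/w1.png

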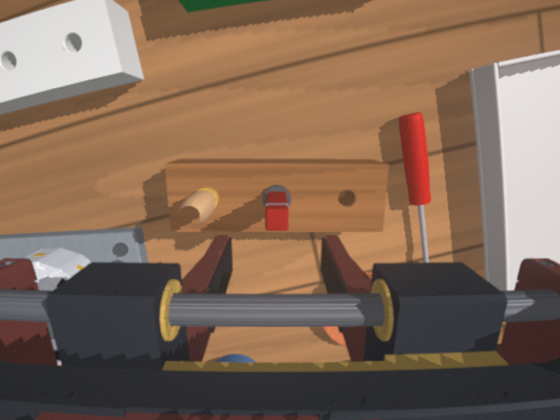

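```bash
sed -i 's/np.radians(79.0)/np.radians(76.5)/' h.py; python3 - <<'E'
from h import *
print(servo_line([.531,.309,.093],rate=.12,contact_N=6), current_position(),current_force())
move_gripper(.0)
print(current_finger_gap(),current_force(),current_torque())
servo_line([.531,.309,.22],rate=.15)
print(current_clock(),current_position(),current_force(),current_torque(),current_finger_gap())
for n in("wrist","side","scene"):
    c=capture(n); np.savez(f"{n}2.npz",**c); cv2.imwrite(f"pics/{n}2.png",c["image"])
    p=proj(c,[current_position()])[0]; print(n,p)
D=dict(np.load("side2.npz")); crop(D["image"],215,170,315,350,"pics/d2.png",3)
E
```

```text
False [0.53160008 0.30924854 0.09363063] [ 0.42218437 -0.30479816 -0.34652424]
0.017834985455616754 [0.68223883 0.07274117 1.88138861] [-0.00077977  0.12535302 -0.00157669]
6.6583 [0.53022212 0.30861095 0.21887167] [-0.45828788  0.46262757 -3.3173827 ] [-0.04387899  0.00359368 -0.00090113] 0.017748564935415028
wrist [277.79465324 252.96746962]
side [273.3410445  231.52280777]
scene [375.35654219 139.79047121]
```

View pics/wrist2.png

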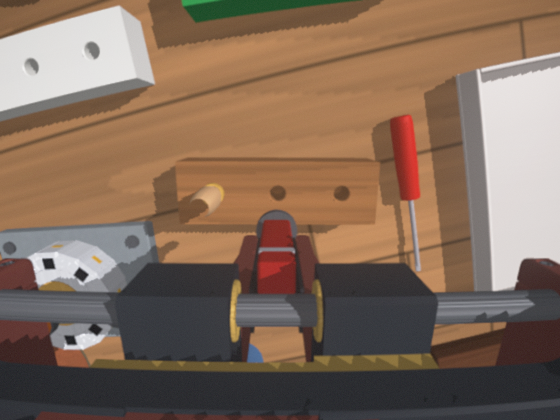

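View pics/side2.png

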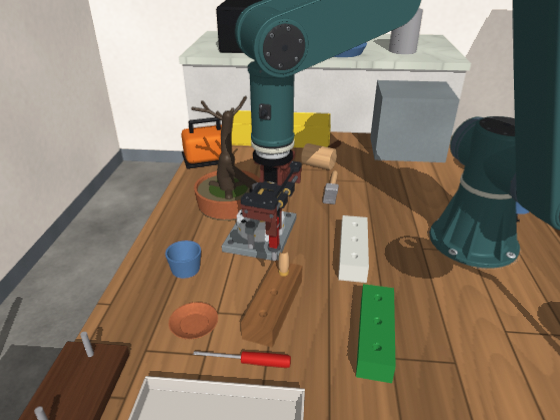

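```bash
python3 - <<'E'
from h import *
c=dict(np.load("wrist2.npz")); im=c["image"].copy()
t=np.linspace(0,2*np.pi,60)
tcp=np.array([.53022,.30861,.21887])
for z,r,col in((tcp[2]-.043+.006,.014,(0,255,255)),(tcp[2]-.043,.014,(0,255,0))):
    p=proj(c,np.c_[tcp[0]+r*np.cos(t),tcp[1]+r*np.sin(t),0*t+z])
    for u,v in p: cv2.circle(im,(int(u*8),int(v*8)),3,col,-1,shift=3) if 0 else None
    globals()['p%d'%(z*1e4)]=p
big=cv2.resize(c["image"][190:330,200:360],None,fx=5,fy=5,interpolation=cv2.INTER_CUBIC)
for z,col in((tcp[2]-.037,(0,255,255)),(tcp[2]-.043,(0,255,0))):
    p=proj(c,np.c_[tcp[0]+.014*np.cos(t),tcp[1]+.014*np.sin(t),0*t+z])
    cv2.polylines(big,[np.int32((p-[200,190]+.5)*5)],True,col,1)
cv2.imwrite("pics/w2f.png",big)
big=cv2.resize(c["image"][220:370,0:160],None,fx=5,fy=5,interpolation=cv2.INTER_CUBIC)
C=np.array([.597,.0235])
for k in range(8):
    a=np.radians(35.4+45*k); p=proj(c,[[C[0]+.052*np.cos(a),C[1]+.052*np.sin(a),.064]])[0]
    q=(p-[0,220]+.5)*5; cv2.circle(big,(int(q[0]),int(q[1])),4,(0,0,255),-1)
p=proj(c,np.c_[C[0]+.066*np.cos(t),C[1]+.066*np.sin(t),0*t+.064]); cv2.polylines(big,[np.int32((p-[0,220]+.5)*5)],True,(0,255,0),1)
cv2.imwrite("pics/w2j.png",big)
E
```

```text
(no output)
```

View pics/w2f.png

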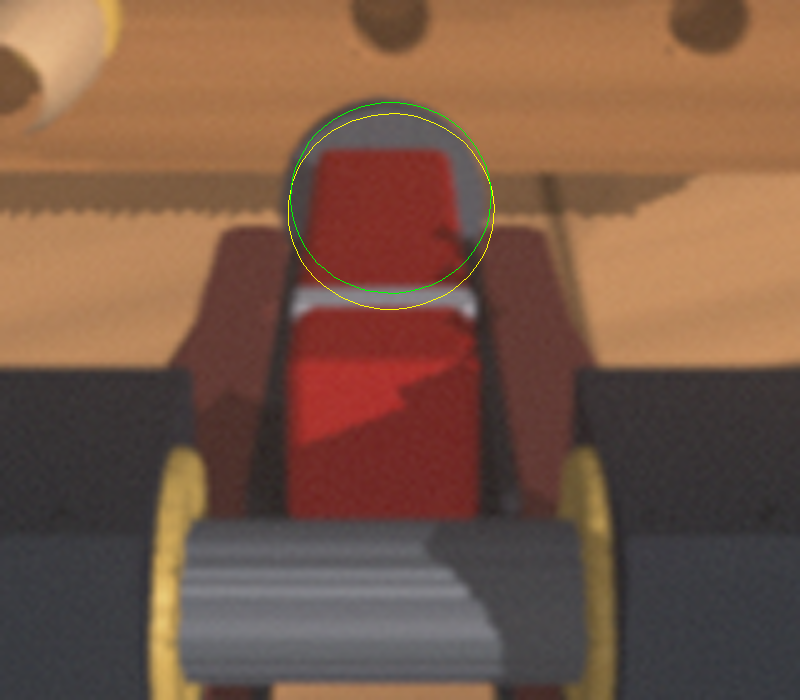

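View pics/w2j.png

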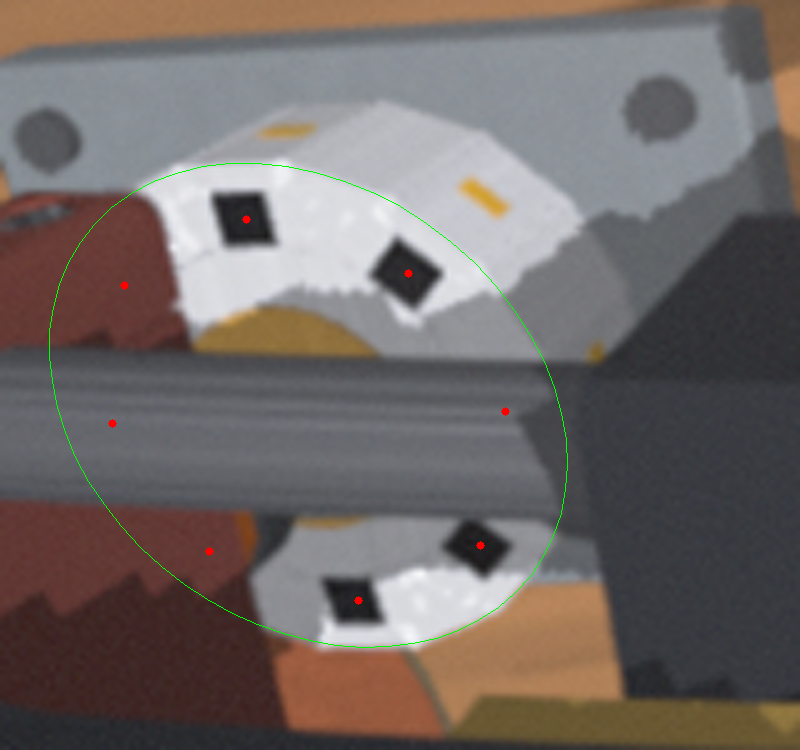

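```bash
cat >> h.py <<'E'
C0=np.array([.597,.0235]); 
def hole(deg,r=.052,C=C0): a=np.radians(deg); return C+r*np.array([np.cos(a),np.sin(a)])
E
python3 - <<'E'
from h import *
p=hole(215.4)
servo_line([p[0]-.004,p[1],.22],rate=.2); 
servo_line([p[0],p[1],.152],rate=.12); sleep(.2)
print(current_clock(),p,current_position(),current_force())
c=capture("side"); np.savez("side3.npz",**c); crop(c["image"],210,140,330,260,"pics/d3.png",5)
c=capture("wrist"); np.savez("wrist3.npz",**c); cv2.imwrite("pics/w3.png",c["image"])
E
```

```text
9.4583 [ 0.55461335 -0.00662262] [ 0.55531272 -0.00666954  0.15293592] [-0.76885192 -0.32770378 -2.92304016]
```

View pics/d3.png

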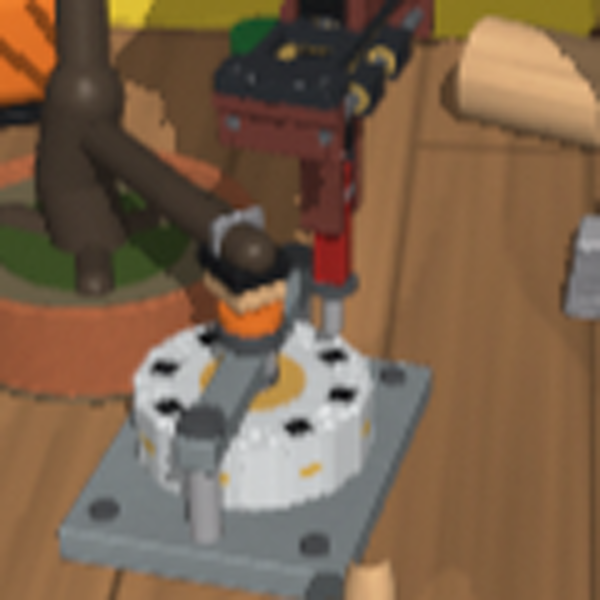

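View pics/w3.png

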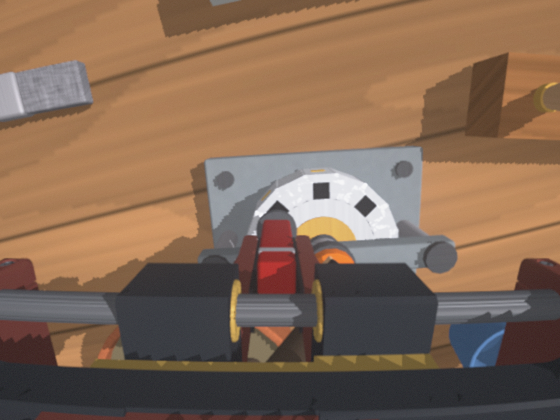

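```bash
python3 - <<'E'
from h import *
p=hole(215.4)
for z in (.135,.125,.115,.107):
    r=servo_line([p[0]-.0005,p[1],z],rate=.05,contact_N=10)
    print(r,current_position().round(4),np.round(current_force(),2),np.round(current_torque(),3))
    if r: break
print(current_clock())
E
```

```text
False [ 0.554  -0.0065  0.1345] [-0.7   0.12 -1.82] [ 0.139 -0.139 -0.005]
False [ 0.5544 -0.0064  0.1247] [ 2.53  1.4  -3.83] [ 0.42  -0.596  0.008]
False [ 0.5544 -0.0065  0.1146] [ 3.29  3.33 -4.11] [ 0.592 -0.789  0.007]
True [ 0.5546 -0.0065  0.107 ] [-0.13  0.3   4.75] [0.141 0.132 0.013]
10.9917
```

```bash
cat >> h.py <<'E'
import json,os
def dec(F,p,C=C0):
    u=(p[:2]-C); r=np.hypot(*u); u=u/r; t=np.array([u[1],-u[0]]) # clockwise tangent
    a=np.degrees(np.arctan2(p[1]-C[1],p[0]-C[0]))%360
    return a,r,F[:2]@u,F[:2]@t
def sweep(a0,a1,step,rcmd=.052,z=.107,rate=.04,Ftlim=16,Frlim=12,log=None,kr=0.0):
    a=a0; n=0
    sgn=np.sign(a1-a0)
    while (a1-a)*sgn>1e-6:
        a=a+sgn*min(step,abs(a1-a)); p=hole(a,rcmd)
        servo_line([p[0],p[1],z],rate=rate)
        F=np.array(current_force()); P=np.array(current_position()); d=dec(F,P)
        print("cmd %.1f act %.2f r %.4f z %.4f Fr %.2f Ft %.2f Fz %.2f t %.2f rc %.4f"%(a,d[0],d[1],P[2],d[2],-d[3],F[2],current_clock(),rcmd))
        if log is not None: log.append((a,)+tuple(d)+(F[2],))
        if abs(d[3])>Ftlim or abs(d[2])>Frlim: print("LIMIT"); break
        rcmd+=kr*np.clip(d[2],-6,6)  # outward force on tool -> move outward
    return a,rcmd
E
python3 - <<'E'
from h import *
sweep(215.4,203.4,3,kr=.0000)
print(np.round(current_force(),2),np.round(current_torque(),3))
sleep(.3); print(np.round(current_force(),2),current_position(),np.round(current_torque(),3))
E
```

```text
cmd 212.4 act 213.29 r 0.0521 z 0.1071 Fr 0.50 Ft 3.88 Fz 0.91 t 11.24 rc 0.0520
cmd 209.4 act 210.99 r 0.0519 z 0.1071 Fr 0.59 Ft 6.12 Fz -0.55 t 11.49 rc 0.0520
cmd 206.4 act 208.21 r 0.0518 z 0.1071 Fr -0.42 Ft 7.20 Fz -1.60 t 11.74 rc 0.0520
cmd 203.4 act 205.28 r 0.0516 z 0.1072 Fr -1.34 Ft 6.47 Fz -2.27 t 11.99 rc 0.0520
[ 3.97 -5.28 -2.27] [-1.359 -0.768  0.012]
[ 4.47 -6.2  -1.24] [0.55034632 0.00145686 0.10716527] [-1.297 -0.771  0.013]
```

```bash
python3 - <<'E'
from h import *
sweep(203.4,171.4,4,kr=.00003,Ftlim=11)
print(np.round(current_force(),2),np.round(current_torque(),3))
E
```

```text
cmd 199.4 act 201.19 r 0.0514 z 0.1072 Fr -1.00 Ft 6.06 Fz -0.51 t 12.54 rc 0.0520
cmd 195.4 act 197.17 r 0.0513 z 0.1072 Fr -2.42 Ft 6.22 Fz -0.88 t 12.79 rc 0.0520
cmd 191.4 act 193.19 r 0.0513 z 0.1072 Fr -1.82 Ft 5.98 Fz 0.16 t 13.04 rc 0.0519
cmd 187.4 act 189.17 r 0.0514 z 0.1072 Fr -2.41 Ft 6.39 Fz 0.32 t 13.29 rc 0.0518
cmd 183.4 act 185.19 r 0.0514 z 0.1072 Fr -1.82 Ft 7.31 Fz 0.62 t 13.54 rc 0.0518
cmd 179.4 act 181.19 r 0.0514 z 0.1072 Fr -3.04 Ft 5.91 Fz 0.47 t 13.79 rc 0.0517
cmd 175.4 act 177.23 r 0.0515 z 0.1071 Fr -3.34 Ft 6.63 Fz 1.92 t 14.04 rc 0.0516
cmd 171.4 act 173.31 r 0.0514 z 0.1071 Fr -2.27 Ft 6.44 Fz 1.73 t 14.29 rc 0.0515
[ 1.5  -6.66  1.73] [-1.678 -0.166 -0.028]
```

```bash
python3 - <<'E'
from h import *
sweep(171.4,123.4,4,kr=.00003,rcmd=.0515,Ftlim=12.5)
print(np.round(current_force(),2),np.round(current_torque(),3))
c=capture("side"); np.savez("side4.npz",**c); crop(c["image"],210,140,330,260,"pics/d4.png",5)
E
```

```text
cmd 167.4 act 169.41 r 0.0515 z 0.1071 Fr -2.13 Ft 7.30 Fz 1.91 t 14.54 rc 0.0515
cmd 163.4 act 165.53 r 0.0515 z 0.1071 Fr -2.80 Ft 8.25 Fz 3.45 t 14.79 rc 0.0514
cmd 159.4 act 161.65 r 0.0515 z 0.1071 Fr -2.13 Ft 7.06 Fz 4.41 t 15.04 rc 0.0514
cmd 155.4 act 157.83 r 0.0516 z 0.1071 Fr -1.80 Ft 8.21 Fz 5.41 t 15.29 rc 0.0513
cmd 151.4 act 153.96 r 0.0516 z 0.1071 Fr -2.27 Ft 8.51 Fz 4.68 t 15.54 rc 0.0512
cmd 147.4 act 150.18 r 0.0516 z 0.1071 Fr -1.22 Ft 7.85 Fz 5.66 t 15.79 rc 0.0512
cmd 143.4 act 146.39 r 0.0517 z 0.1071 Fr -2.59 Ft 7.49 Fz 7.88 t 16.04 rc 0.0511
cmd 139.4 act 142.63 r 0.0516 z 0.1070 Fr -1.51 Ft 8.90 Fz 8.31 t 16.29 rc 0.0511
cmd 135.4 act 138.91 r 0.0517 z 0.1070 Fr -1.98 Ft 8.86 Fz 8.93 t 16.54 rc 0.0510
cmd 131.4 act 135.18 r 0.0517 z 0.1070 Fr -1.37 Ft 9.38 Fz 10.55 t 16.79 rc 0.0509
cmd 127.4 act 131.92 r 0.0517 z 0.1070 Fr -2.37 Ft 10.10 Fz 10.96 t 17.04 rc 0.0509
cmd 123.4 act 128.34 r 0.0514 z 0.1070 Fr -2.19 Ft 10.87 Fz 12.96 t 17.29 rc 0.0508
[-7.17 -8.47 12.96] [-1.984  1.51  -0.093]
```

View pics/d4.png

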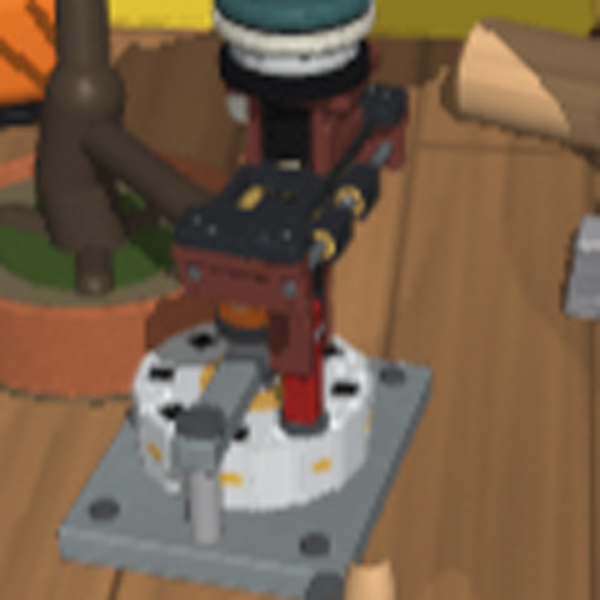

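```bash
cat >> h.py <<'E'
def net():
    F=np.mean([current_force() for _ in range(3)],0); T=np.array(current_torque()); P=np.array(current_position()); d=dec(F,P)
    print("act %.2f r %.4f z %.4f Fr %.2f Ft %.2f Fz %.2f Mz %.3f netMoment %.3f t %.2f"%(d[0],d[1],P[2],d[2],-d[3],F[2],T[2],-d[3]*d[1]+T[2],current_clock()))
E
python3 - <<'E'
from h import *
p=hole(123.4,.0508)
for z in (.1075,.108,.1085):
    servo_line([p[0],p[1],z],rate=.04); net()
sleep(.1); net()
E
```

```text
act 128.48 r 0.0514 z 0.1070 Fr -2.32 Ft 10.64 Fz 8.33 Mz -0.065 netMoment 0.483 t 17.59
act 128.47 r 0.0515 z 0.1071 Fr -2.27 Ft 9.40 Fz 4.57 Mz -0.030 netMoment 0.454 t 17.84
act 128.52 r 0.0516 z 0.1071 Fr -4.78 Ft 7.83 Fz 1.70 Mz 0.040 netMoment 0.444 t 18.09
act 128.54 r 0.0517 z 0.1071 Fr -3.59 Ft 8.32 Fz 0.75 Mz -0.011 netMoment 0.419 t 18.19
```

```bash
sed -i 's|        if abs(d\[3\])>Ftlim|        net()\n        if abs(d[3])>Ftlim|' h.py; python3 - <<'E'
from h import *
sweep(123.4,114.4,3,kr=.00003,rcmd=.0508,Ftlim=12.5,z=.1087)
sleep(.2);net()
E
```

```text
cmd 120.4 act 126.38 r 0.0515 z 0.1072 Fr -3.96 Ft 9.06 Fz 0.65 t 18.44 rc 0.0508
act 126.38 r 0.0515 z 0.1072 Fr -3.96 Ft 9.06 Fz 0.65 Mz 0.069 netMoment 0.536 t 18.44
cmd 117.4 act 123.93 r 0.0514 z 0.1072 Fr -3.78 Ft 10.44 Fz 2.64 t 18.69 rc 0.0507
act 123.93 r 0.0514 z 0.1072 Fr -3.78 Ft 10.44 Fz 2.64 Mz -0.041 netMoment 0.495 t 18.69
cmd 114.4 act 121.33 r 0.0511 z 0.1072 Fr -3.66 Ft 10.95 Fz 4.41 t 18.94 rc 0.0506
act 121.33 r 0.0511 z 0.1072 Fr -3.66 Ft 10.95 Fz 4.41 Mz -0.035 netMoment 0.524 t 18.94
act 121.34 r 0.0511 z 0.1072 Fr -3.19 Ft 10.89 Fz 4.44 Mz -0.039 netMoment 0.518 t 19.14
```

```bash
python3 - <<'E'
from h import *
p=hole(114.4,.0506)
j=inverse_kinematics([p[0],p[1],.1087],Q); print(np.round(j,4)); q=np.array(current_joint_pos()); print(np.round(q,4)); print("err",np.round(np.array(j)-q,4)); print("tau",np.round(current_joint_torque(),2))
print("orient err deg",np.degrees((Rn.from_quat(current_orientation())*Rn.from_quat(Q).inv()).as_rotvec()).round(2))
print(current_force(),current_torque())
for n in ("scene","wrist","side"):
    c=capture(n); np.savez(f"{n}5.npz",**c); cv2.imwrite(f"pics/{n}5.png",c["image"])
c=np.load("scene5.npz"); crop(c["image"],220,90,380,230,"pics/s5.png",5)
E
```

```text
[ 1.2000e-03  4.5480e-01  1.6761e+00 -0.0000e+00  1.0106e+00 -1.3340e+00]
[-9.0000e-04  4.5410e-01  1.6825e+00 -3.7000e-03  1.0145e+00 -1.3348e+00]
err [ 0.0021  0.0008 -0.0063  0.0037 -0.0039  0.0008]
tau [  4.83 -51.38 -25.72   3.25  -2.85  -0.07]
orient err deg [-0.18  0.54  0.04]
[-7.64171537 -8.3883722   4.44453835] [-2.05963001  1.56821597 -0.03943326]
```

View pics/s5.png

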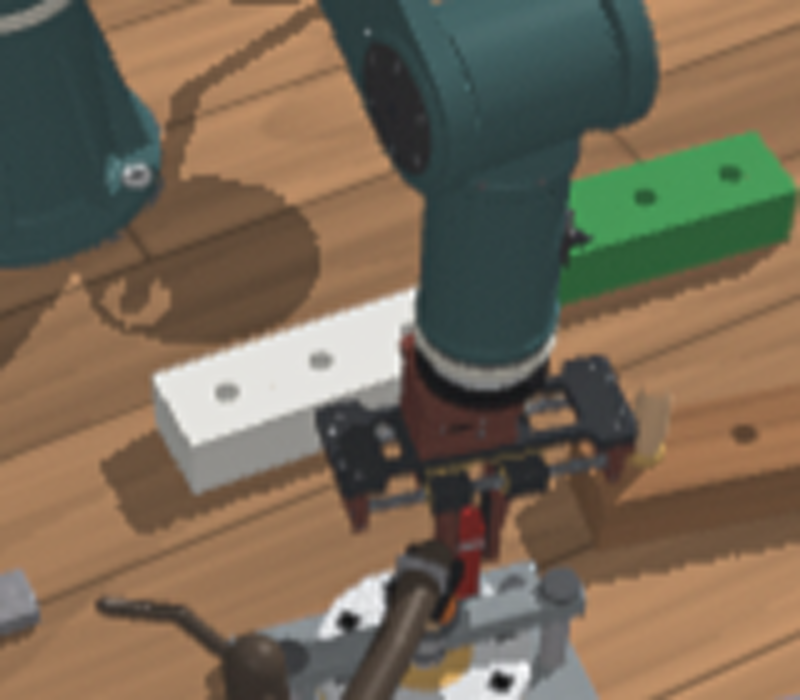

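View pics/wrist5.png

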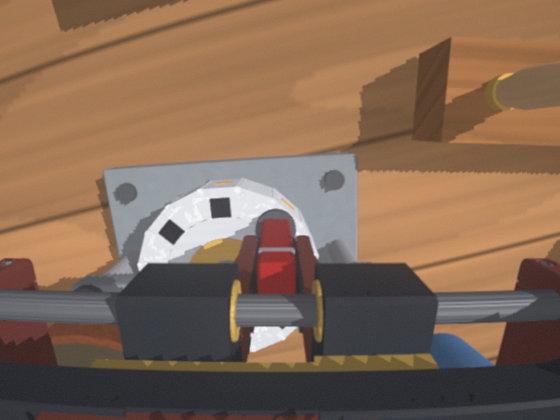

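```bash
python3 - <<'E'
from h import *
a,r=sweep(114.4,104.4,2.5,kr=.00003,rcmd=.0506,Ftlim=13.5,z=.1087)
sleep(.2);net()
E
```

```text
cmd 111.9 act 119.13 r 0.0509 z 0.1072 Fr -4.74 Ft 10.66 Fz 4.81 t 19.54 rc 0.0506
act 119.13 r 0.0509 z 0.1072 Fr -4.74 Ft 10.66 Fz 4.81 Mz -0.037 netMoment 0.505 t 19.54
cmd 109.4 act 116.78 r 0.0504 z 0.1073 Fr -4.51 Ft 11.09 Fz 6.23 t 19.79 rc 0.0505
act 116.78 r 0.0504 z 0.1073 Fr -4.51 Ft 11.09 Fz 6.23 Mz -0.035 netMoment 0.524 t 19.79
cmd 106.9 act 114.48 r 0.0500 z 0.1073 Fr -6.21 Ft 11.95 Fz 6.44 t 20.04 rc 0.0503
act 114.48 r 0.0500 z 0.1073 Fr -6.21 Ft 11.95 Fz 6.44 Mz -0.001 netMoment 0.596 t 20.04
cmd 104.4 act 112.03 r 0.0494 z 0.1074 Fr -6.35 Ft 11.48 Fz 6.21 t 20.29 rc 0.0501
act 112.03 r 0.0494 z 0.1074 Fr -6.35 Ft 11.48 Fz 6.21 Mz -0.043 netMoment 0.524 t 20.29
act 112.07 r 0.0494 z 0.1074 Fr -6.82 Ft 11.27 Fz 5.89 Mz -0.020 netMoment 0.537 t 20.49
```

```bash
python3 - <<'E'
from h import *
for a,r in ((108,.0508),(111,.0513),(112.5,.0515)):
    p=hole(a,r); servo_line([p[0],p[1],.1087],rate=.04); net()
E
```

```text
act 113.29 r 0.0507 z 0.1074 Fr -4.45 Ft 5.98 Fz 2.00 Mz -0.013 netMoment 0.290 t 20.74
act 114.23 r 0.0509 z 0.1075 Fr -5.09 Ft 2.42 Fz -2.41 Mz 0.017 netMoment 0.140 t 20.99
act 114.53 r 0.0510 z 0.1077 Fr -4.47 Ft 2.10 Fz -5.14 Mz 0.015 netMoment 0.122 t 21.24
```

```bash
python3 - <<'E'
from h import *
p=np.array(current_position())
print(servo_line([p[0]-.001,p[1]+.0005,.13],Q,rate=.06,contact_N=30)); net()
print(servo_line([p[0]-.001,p[1]+.0005,.185],Q,rate=.1,contact_N=30)); net()
print(servo_line([p[0]-.05,p[1]+.06,.22],Q,rate=.2)); 
servo_line([.5,.24,.24],Q,rate=.25); net()
for n in ("scene","wrist","side"):
    c=capture(n); np.savez(f"{n}6.npz",**c); cv2.imwrite(f"pics/{n}6.png",c["image"])
c=np.load("side6.npz"); crop(c["image"],210,160,310,260,"pics/d6.png",6)
E
```

```text
False
act 115.34 r 0.0513 z 0.1301 Fr -6.39 Ft 1.38 Fz 0.20 Mz 0.044 netMoment 0.115 t 21.75
False
act 115.99 r 0.0525 z 0.1842 Fr -0.35 Ft 0.16 Fz -2.45 Mz 0.018 netMoment 0.027 t 22.45
False
act 114.13 r 0.2364 z 0.2393 Fr 0.07 Ft -0.46 Fz -2.60 Mz 0.048 netMoment -0.060 t 23.63
```

View pics/d6.png

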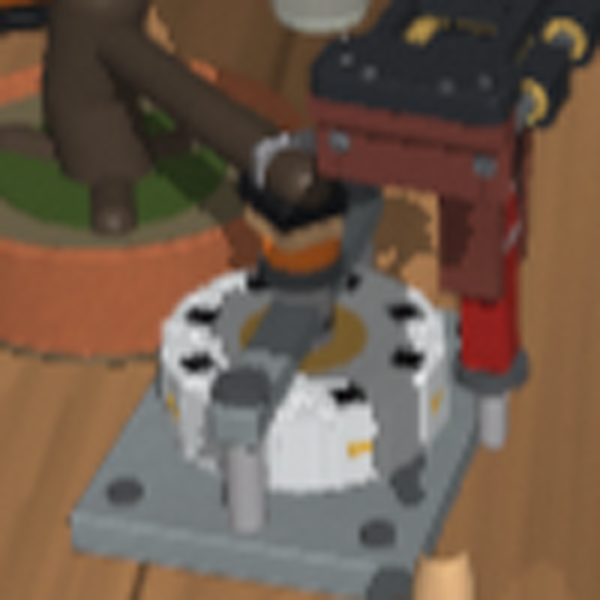

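View pics/wrist6.png

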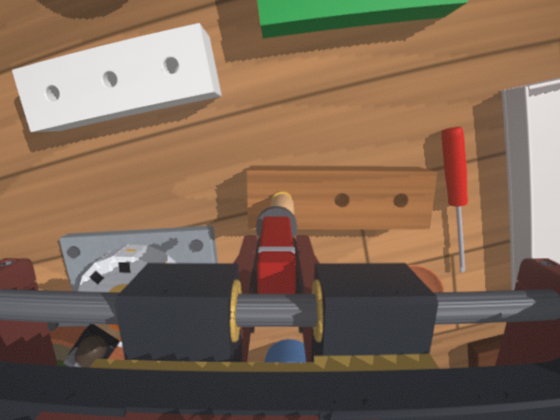

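```bash
python3 - <<'E'
from h import *
a=np.load("d0.npz")["image"];b=np.load("side6.npz")["image"]
s=16
A=cv2.resize(a[182:216,246:272],None,fx=s,fy=s,interpolation=cv2.INTER_NEAREST);B=cv2.resize(b[182:216,246:272],None,fx=s,fy=s,interpolation=cv2.INTER_NEAREST)
B=np.clip(B.astype(float)*1.3,0,255).astype(np.uint8)
cv2.imwrite("pics/ab.png",np.hstack([A[:592],B[:592]])[:, :800])
for col in (254,258,260,262,264):
    print(col,[tuple(a[r,col]) for r in range(190,212)][::1])
    print("   ",[tuple(b[r,col]) for r in range(190,212)][::1])
from scipy.optimize import least_squares
f=lambda pts,x0,y0,s:[(x0+(u+.5)/s-.5,y0+(v+.5)/s-.5) for u,v in pts]
c=dict(np.load("side6.npz"))
H=on_plane(c,f([(403,312),(408,358),(349,395),(196,362),(202,315),(260,283)],210,160,6),.064)
def r(v):
    q=np.degrees(np.arctan2(H[:,1]-v[1],H[:,0]-v[0]))-v[2]*100; q=(q+22.5)%45-22.5
    return np.r_[np.hypot(H[:,0]-v[0],H[:,1]-v[1])-.052, np.radians(q)*.052]
best=min((least_squares(r,[.597,.0235,a]) for a in (0,.15,.3)),key=lambda q:q.cost); print(best.x,best.x[2]*100%45,best.cost)
E
```

```text
254 [(np.uint8(32), np.uint8(38), np.uint8(46)), (np.uint8(28), np.uint8(32), np.uint8(35)), (np.uint8(26), np.uint8(26), np.uint8(26)), (np.uint8(24), np.uint8(23), np.uint8(22)), (np.uint8(20), np.uint8(19), np.uint8(19)), (np.uint8(19), np.uint8(18), np.uint8(18)), (np.uint8(35), np.uint8(44), np.uint8(54)), (np.uint8(64), np.uint8(87), np.uint8(110)), (np.uint8(78), np.uint8(107), np.uint8(136)), (np.uint8(69), np.uint8(99), np.uint8(133)), (np.uint8(48), np.uint8(96), np.uint8(171)), (np.uint8(34), np.uint8(101), np.uint8(201)), (np.uint8(31), np.uint8(94), np.uint8(188)), (np.uint8(27), np.uint8(82), np.uint8(162)), (np.uint8(31), np.uint8(71), np.uint8(133)), (np.uint8(53), np.uint8(67), np.uint8(99)), (np.uint8(63), np.uint8(63), np.uint8(71)), (np.uint8(55), np.uint8(53), np.uint8(52)), (np.uint8(64), np.uint8(63), np.uint8(60)), (np.uint8(94), np.uint8(94), np.uint8(91)), (np.uint8(99), np.uint8(107), np.uint8(110)), (np.uint8(81), np.uint8(98), np.uint8(106))]
    [(np.uint8(34), np.uint8(40), np.uint8(47)), (np.uint8(28), np.uint8(32), np.uint8(35)), (np.uint8(29), np.uin
[... 8157 characters left out ...]
(np.uint8(70), np.uint8(96), np.uint8(123)), (np.uint8(58), np.uint8(87), np.uint8(123)), (np.uint8(33), np.uint8(73), np.uint8(129)), (np.uint8(22), np.uint8(66), np.uint8(131)), (np.uint8(21), np.uint8(65), np.uint8(130)), (np.uint8(25), np.uint8(62), np.uint8(117)), (np.uint8(37), np.uint8(51), np.uint8(80)), (np.uint8(47), np.uint8(46), np.uint8(45)), (np.uint8(45), np.uint8(43), np.uint8(43)), (np.uint8(56), np.uint8(55), np.uint8(56)), (np.uint8(76), np.uint8(76), np.uint8(76)), (np.uint8(85), np.uint8(84), np.uint8(86)), (np.uint8(85), np.uint8(85), np.uint8(86)), (np.uint8(85), np.uint8(84), np.uint8(86))]
[ 0.59756432  0.02214764 -0.15119562] 29.880437568311503 2.258178614905595e-06
```

View pics/ab.png

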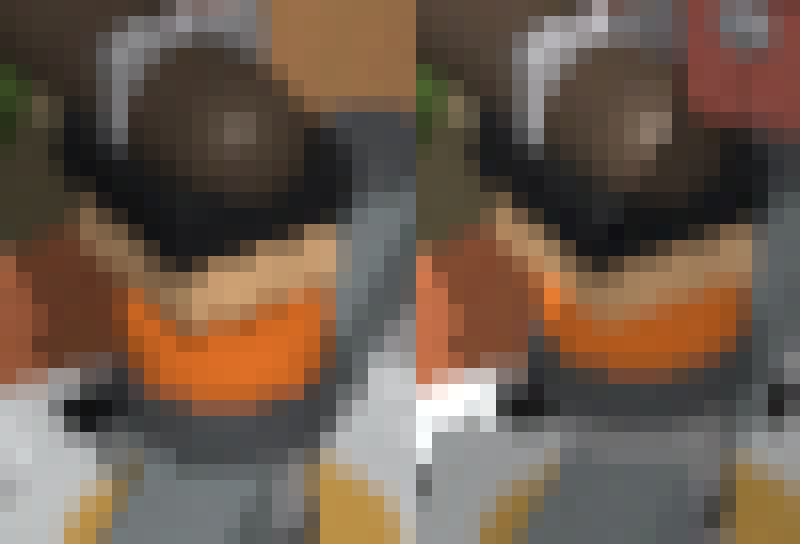

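```bash
python3 - <<'E'
from h import *
for n,pts in (("wrist5",[(221,207),(171,232)]),("wrist6",[(97,277.5),(124.5,267)])):
    c=dict(np.load(n+".npz")); H=on_plane(c,pts,.064)
    C=np.array([.5973,.0225])
    for h in H: print(n,h.round(4),"ang",(np.degrees(np.arctan2(h[1]-C[1],h[0]-C[0])))%360,"mod45",(np.degrees(np.arctan2(h[1]-C[1],h[0]-C[0])))%45,"r",np.hypot(*(h[:2]-C)))
c=dict(np.load("wrist5.npz")); crop(c["image"],130,180,330,300,"pics/w5.png",4)
c=dict(np.load("wrist6.npz")); crop(c["image"],220,170,340,290,"pics/w6.png",5)
c=dict(np.load("d0.npz"))
print(proj(c,[[.59,.04,.105],[.59,.04,.112]]))
E
```

```text
wrist5 [0.5454 0.0328 0.064 ] ang 168.76645046976054 mod45 33.76645046976054 r 0.052873580684269963
wrist5 [ 0.5547 -0.0069  0.064 ] ang 214.60957203547565 mod45 34.60957203547565 r 0.0517585977001699
wrist6 [ 0.5524 -0.0025  0.064 ] ang 209.07594269891752 mod45 29.075942698917515 r 0.05139363611473284
wrist6 [0.5468 0.0372 0.064 ] ang 163.78321421840795 mod45 28.78321421840795 r 0.05259474207250705
[[261.6246318  206.91800057]
 [261.57346339 204.74204125]]
```

View pics/w5.png

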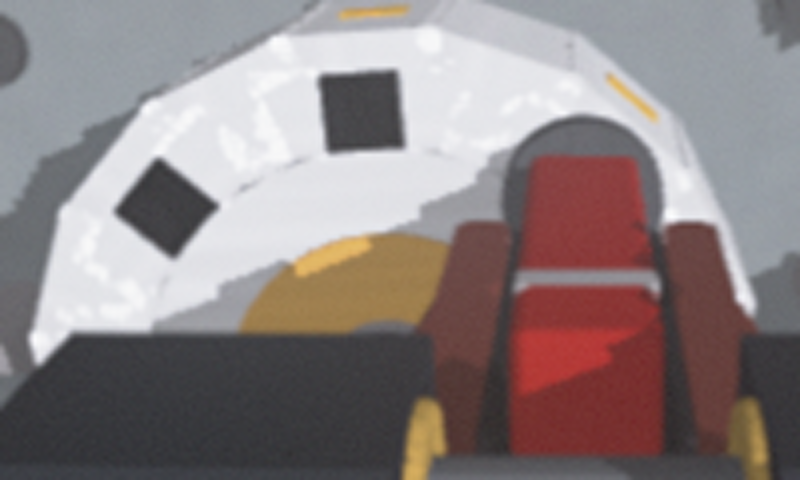

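View pics/w6.png

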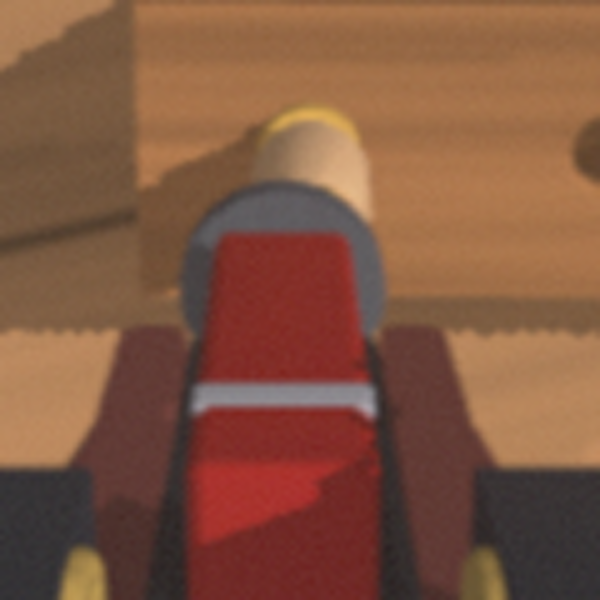

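```bash
python3 - <<'E'
from h import *
goto_joints([1.221,0.359,1.51,0,1.272,-.115]); print(current_clock())
L=[];M=[]
for i in range(4):
    c=capture("side"); L.append(c["image"].astype(float)); r=c["range_z"]; M.append(r)
c["image"]=np.mean(L,0).astype(np.uint8); np.savez("side7.npz",**c); np.save("side7f.npy",np.mean(L,0))
c=capture("scene"); np.savez("scene7.npz",**c)
print(current_clock(),current_force())
a=np.load("d0.npz")["image"];b=c=np.load("side7.npz")["image"]
a2=cv2.imread("pics/side0.png")
s=16
cv2.imwrite("pics/ab7.png",np.hstack([cv2.resize(x[182:216,247:271],None,fx=s,fy=s,interpolation=cv2.INTER_NEAREST) for x in (a,b)]))
A=(a.astype(float)+a2)/2; B=np.load("side7f.npy")
np.set_printoptions(linewidth=200,precision=1,suppress=True)
for col in range(254,268):
    print(col,"B",A[195:209,col,0].astype(int),"R",A[202:211,col,2].astype(int)); print("     ",B[195:209,col,0].astype(int)," ",B[202:211,col,2].astype(int))
E
```

```text
25.5917
25.8417 [-0.28164345  0.40088541 -2.78346129]
254 B [20 35 64 78 69 48 34 31 26 30 54 62 55 63] R [188 161 133  99  71  52  60  91 110]
      [20 36 63 77 64 40 28 30 54 62 56 60 48 83]   [135  99  70  53  57  47  81 109 110]
255 B [20 20 37 55 71 64 40 36 32 31 32 53 65 63] R [203 192 177 166 120  63  60  73  96]
      [20 20 37 56 65 57 36 30 33 53 65 64 66 83]   [177 166 121  64  60  62  81  96 103]
256 B [23 21 22 39 67 81 65 38 34 34 33 49 63 67] R [170 204 202 195 153  75  64  67  90]
      [23 21 23 38 66 75 57 37 33 49 64 68 70 79]   [199 196 155  77  64  66  78 104 115]
257 B [32 27 27 32 70 90 85 57 29 36 34 47 64 70] R [142 178 210 204 167  94  67  67  65]
      [32 26 28 34 70 91 78 51 34 46 63 71 70 75]   [197 204 167  93  67  67  72 108 122]
258 B [ 30  27  28  45  88 110 107  76  30  36  36  39  63  75] R [166 185 216 214 195 136  72  70  69]
      [ 31  27  27  45  88 109  91  55  36  38  63  75  73  77]   [212 213 194 134  72  70  75 118 130]
259 B [ 29  27  29  83 112 112  92  52  35  37  36  36  63  77] R [186 213 218 217 198 137  74  71  69]
      [ 28  28
[... 1053 characters left out ...]
 54  36  34  39  62  74  71  72 103]   [202 180 124  70  67  69 102 124 125]
265 B [ 28  83 112 112  92  54  38  37  33  34  42  57  66  66] R [201 191 175 136  73  63  63  74 101]
      [ 29  84 111 111  88  43  33  34  48  61  65  66  64  78]   [173 132  68  62  62  61  75  96 109]
266 B [ 35  90 116 117 100  75  68  59  46  53  65  72  72  89] R [141 121 103  76  69  69  86 137 175]
      [ 35  89 116 116  95  61  52  55  66  65  63  77  89 104]   [102  75  62  59  74  84  98 142 176]
267 B [ 64 102 122 122 123 122 121 109  87  79  74 103 126 161] R [103  81  74  70  99 123 158 183 184]
      [ 63 102 122 122 123 122 107  88  77  73  75 109 109 145]   [ 83  73  68  70 105 105 143 187 189]
```

View pics/ab7.png

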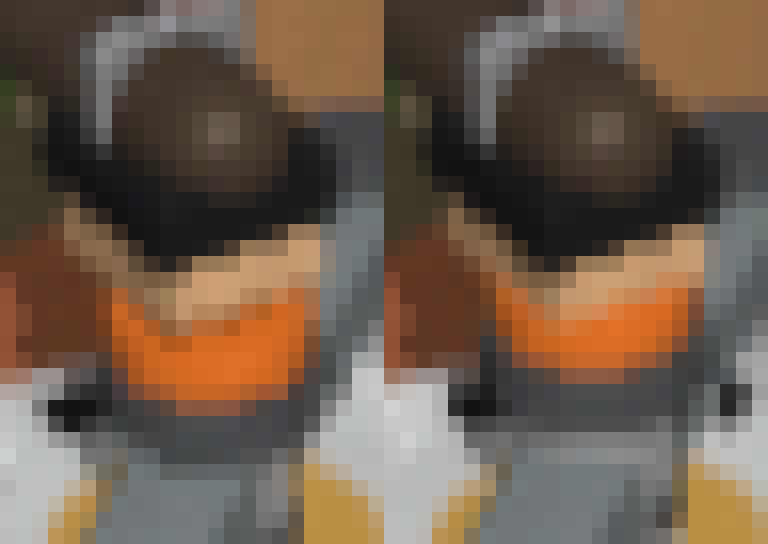

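```bash
python3 - <<'E'
from h import *
c=capture("wrist"); np.savez("wrist7.npz",**c)
tcp=np.array(current_position()); Rt=Rn.from_quat(current_orientation()).as_matrix()
big=cv2.resize(c["image"][190:290,220:340],None,fx=6,fy=6,interpolation=cv2.INTER_CUBIC)
t=np.linspace(0,2*np.pi,90)
for ang,col in ((0,(0,255,255)),(2.5,(0,255,0)),(5,(255,255,0))):
    # tilt about tool x through grasp point (19mm behind tcp along z)
    RR=Rt@Rn.from_euler("x",ang,degrees=True).as_matrix()
    g=tcp-Rt[:,2]*.019
    pts=np.array([g+RR@np.array([.014*np.cos(a),.014*np.sin(a),.062]) for a in t])
    p=proj(c,pts); cv2.polylines(big,[np.int32((p-[220,190]+.5)*6)],True,col,1)
    # handle top edge ring
    hp=np.array([g+RR@np.array([x*.009,y*.009,-.014]) for x,y in((1,1),(1,-1),(-1,-1),(-1,1))]); cv2.polylines(big,[np.int32((proj(c,hp)-[220,190]+.5)*6)],True,col,1)
    tip=g+RR@np.array([0,0,.094]); print(ang,"tip off",(tip-tcp).round(4),(RR@[0,0,.062]+g-tcp).round(4))
cv2.imwrite("pics/w7.png",big); print(current_clock(),Rt[:,0],Rt[:,1])
E
```

```text
0 tip off [ 0.     0.    -0.075] [ 0.     0.    -0.043]
2.5 tip off [-0.004   0.001  -0.0749] [-0.0026  0.0007 -0.0429]
5 tip off [-0.0079  0.002  -0.0746] [-0.0052  0.0013 -0.0428]
25.8917 [2.33601148e-01 9.72332304e-01 6.27554700e-04] [ 9.72332466e-01 -2.33601276e-01  1.37486817e-04]
```

View pics/w7.png

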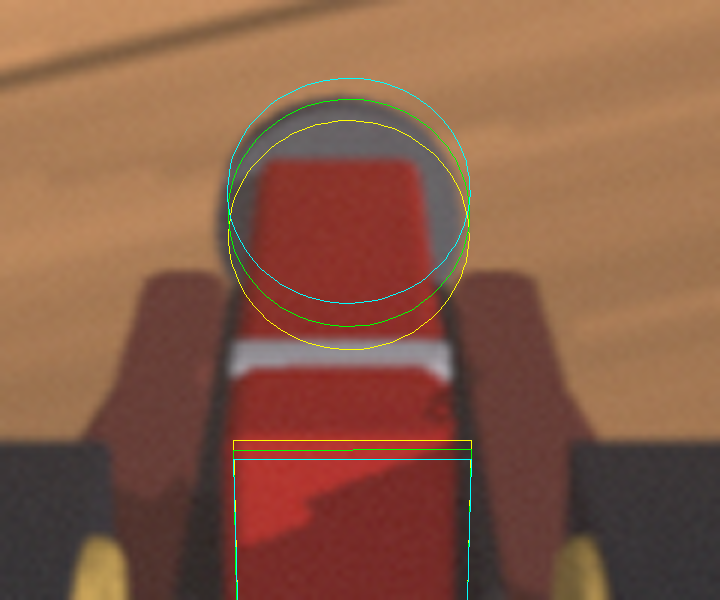

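```bash
cat >> h.py <<'E'
C1=np.array([.5975,.0228])
Q2=(Rn.from_quat(Q)*Rn.from_euler("x",-2.3,degrees=True)).as_quat()
OFF=Rn.from_quat(Q2).as_matrix()[:,2]*.019; OFF=OFF[:2]
E
python3 - <<'E'
from h import *
print(OFF)
move_ptp([.5,.08,.24],Q2)
p=hole(209.3,C=C1)+OFF
servo_line([p[0],p[1],.18],Q2,rate=.25)
servo_line([p[0],p[1],.15],Q2,rate=.1); net()
for z in (.135,.125,.115,.1075):
    r=servo_line([p[0],p[1],z],Q2,rate=.05,contact_N=10); 
    print(r); net()
    if r: break
c=capture("side"); np.savez("side8.npz",**c); crop(c["image"],210,140,330,260,"pics/d8.png",5)
E
```

```text
[ 0.00074144 -0.000178  ]
act 209.91 r 0.0512 z 0.1504 Fr -0.16 Ft 0.50 Fz -0.84 Mz -0.014 netMoment 0.011 t 29.17
False
act 210.76 r 0.0515 z 0.1347 Fr 0.09 Ft 0.17 Fz -2.72 Mz -0.014 netMoment -0.005 t 29.62
False
act 210.82 r 0.0512 z 0.1246 Fr -1.74 Ft 0.61 Fz -3.18 Mz -0.003 netMoment 0.028 t 29.97
False
act 210.87 r 0.0511 z 0.1146 Fr -2.62 Ft -1.41 Fz -3.89 Mz 0.039 netMoment -0.033 t 30.32
False
act 210.88 r 0.0511 z 0.1072 Fr -3.10 Ft -0.72 Fz -5.36 Mz 0.058 netMoment 0.022 t 30.62
```

View pics/d8.png

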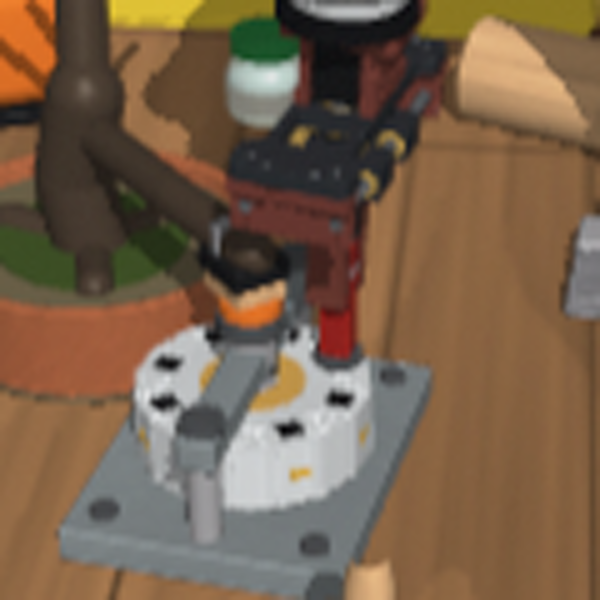

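```bash
cat >> h.py <<'E'
def sweep2(a0,a1,step,rcmd=.0518,z=.107,rate=.04,Ftlim=14):
    a=a0; out=[]
    while a-a1>1e-6:
        a-=min(step,a-a1); p=hole(a,rcmd,C1)+OFF
        servo_line([p[0],p[1],z],Q2,rate=rate)
        F=np.mean([current_force() for _ in range(3)],0); T=current_torque(); P=np.array(current_position()); P[:2]-=OFF; d=dec(F,P,C1)
        out.append((d[0],-d[3]))
        print("cmd %.1f act %.2f r %.4f z %.4f Fr %.2f Ft %.2f Fz %.2f Mz %.3f net %.3f t %.2f"%(a,d[0],d[1],P[2],d[2],-d[3],F[2],T[2],-d[3]*d[1]+T[2],current_clock()))
        if abs(d[3])>Ftlim or abs(d[2])>12: print("LIMIT"); break
    return out
E
python3 - <<'E'
from h import *
sweep2(210,195,3)
E
```

```text
cmd 207.0 act 207.47 r 0.0517 z 0.1071 Fr -2.84 Ft 1.82 Fz -4.49 Mz 0.042 net 0.136 t 30.92
cmd 204.0 act 205.97 r 0.0521 z 0.1072 Fr -0.57 Ft 6.93 Fz -3.54 Mz -0.073 net 0.288 t 31.17
cmd 201.0 act 203.54 r 0.0522 z 0.1072 Fr 1.05 Ft 8.87 Fz -4.80 Mz -0.042 net 0.420 t 31.42
cmd 198.0 act 200.75 r 0.0522 z 0.1073 Fr 1.06 Ft 9.54 Fz -3.75 Mz 0.012 net 0.510 t 31.67
cmd 195.0 act 197.84 r 0.0521 z 0.1073 Fr 0.67 Ft 9.48 Fz -3.18 Mz -0.112 net 0.382 t 31.92
```

```bash
python3 - <<'E'
from h import *
o=sweep2(195,168,3)
c=capture("wrist"); np.savez("wrist9.npz",**c); crop(c["image"],130,150,330,300,"pics/w9.png",4)
E
```

```text
cmd 192.0 act 194.90 r 0.0521 z 0.1073 Fr 0.57 Ft 9.36 Fz -2.49 Mz -0.049 net 0.438 t 32.17
cmd 189.0 act 192.03 r 0.0519 z 0.1073 Fr -0.29 Ft 10.23 Fz -3.41 Mz -0.085 net 0.447 t 32.42
cmd 186.0 act 189.28 r 0.0520 z 0.1074 Fr -0.05 Ft 11.42 Fz -2.13 Mz -0.112 net 0.482 t 32.67
cmd 183.0 act 186.31 r 0.0520 z 0.1074 Fr -0.09 Ft 11.27 Fz -1.35 Mz -0.108 net 0.479 t 32.92
cmd 180.0 act 183.38 r 0.0521 z 0.1074 Fr -0.67 Ft 10.76 Fz -0.61 Mz -0.082 net 0.479 t 33.17
cmd 177.0 act 180.43 r 0.0522 z 0.1074 Fr -0.23 Ft 10.87 Fz 0.24 Mz -0.155 net 0.412 t 33.42
cmd 174.0 act 177.54 r 0.0523 z 0.1073 Fr -0.18 Ft 11.08 Fz 0.58 Mz -0.095 net 0.485 t 33.67
cmd 171.0 act 174.60 r 0.0523 z 0.1073 Fr -0.95 Ft 11.35 Fz 2.07 Mz -0.156 net 0.438 t 33.92
cmd 168.0 act 171.73 r 0.0524 z 0.1073 Fr -1.34 Ft 12.48 Fz 1.82 Mz -0.120 net 0.534 t 34.17
```

View pics/w9.png

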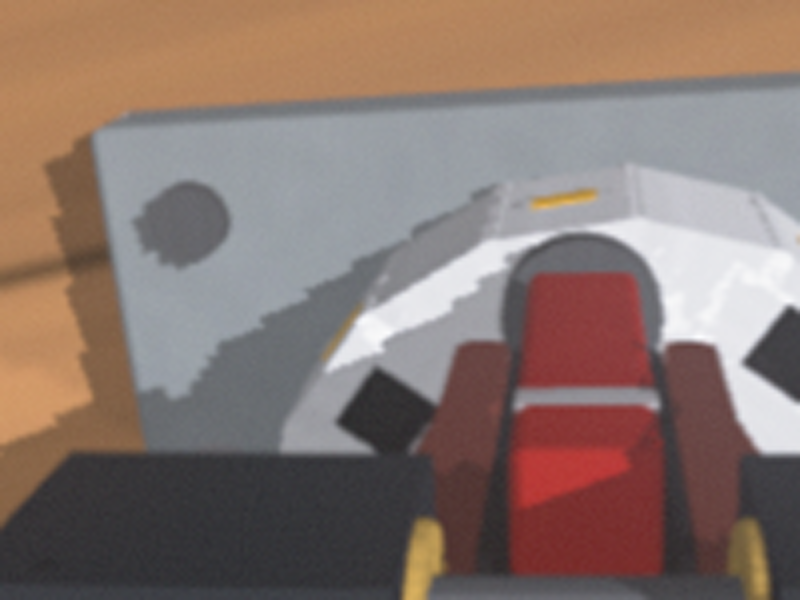

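```bash
python3 - <<'E'
from h import *
c=dict(np.load("wrist9.npz")); 
crop(c["image"],300,200,400,300,"pics/w9b.png",6)
H=on_plane(c,[(130+387.5/4-.5,150+412.5/4-.5)],.064)
for C in (C0,C1): print(H,(np.degrees(np.arctan2(*(H[0,:2]-C)[::-1])))%360,np.hypot(*(H[0,:2]-C)))
E
```

```text
[[ 0.55713911 -0.01052069  0.064     ]] 220.48026877749524 0.05240513255710357
[[ 0.55713911 -0.01052069  0.064     ]] 219.5420101398624 0.052338034464368605
```

View pics/w9b.png

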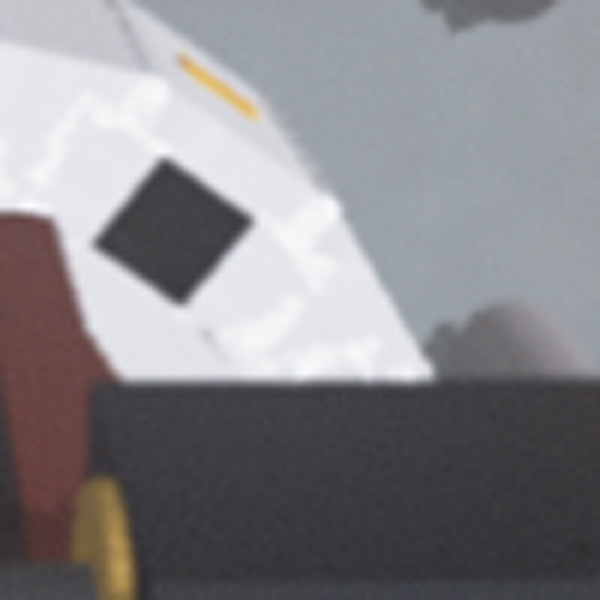

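```bash
python3 - <<'E'
from h import *
for a in (171,174,175.5):
    p=hole(a,.0521,C1)+OFF; servo_line([p[0],p[1],.1075],Q2,rate=.04); net()
p=np.array(current_position())
print(servo_line([p[0],p[1],.13],Q2,rate=.06,contact_N=30)); net()
print(servo_line([p[0],p[1],.2],Q2,rate=.12,contact_N=30)); net()
servo_line([.5,.1,.24],Q2,rate=.25)
move_ptp([.45,.36,.25],Q2); print(current_clock())
L=[capture("side") for i in range(3)]
c=L[-1]; c["image"]=np.mean([x["image"].astype(float) for x in L],0).astype(np.uint8); np.savez("side10.npz",**c)
a=np.load("d0.npz")["image"];b=c["image"]
s=16
cv2.imwrite("pics/ab10.png",np.hstack([cv2.resize(x[182:216,247:271],None,fx=s,fy=s,interpolation=cv2.INTER_NEAREST) for x in (a,b)]))
crop(b,210,160,310,260,"pics/d10.png",6)
for col in range(255,267):
    print(col,"B",b[195:209,col,0].astype(int),"R",b[200:211,col,2].astype(int))
c=capture("wrist"); np.savez("wrist10.npz",**c); cv2.imwrite("pics/w10.png",c["image"])
print(current_clock(),current_position(),current_finger_gap())
E
```

```text
act 173.26 r 0.0518 z 0.1075 Fr 1.54 Ft 7.49 Fz 0.51 Mz -0.047 netMoment 0.341 t 34.47
act 174.45 r 0.0513 z 0.1073 Fr 0.31 Ft -0.82 Fz -3.00 Mz 0.002 netMoment -0.040 t 34.72
act 175.84 r 0.0512 z 0.1074 Fr 0.35 Ft -1.42 Fz -2.61 Mz 0.013 netMoment -0.060 t 34.97
False
act 175.84 r 0.0511 z 0.1306 Fr 1.85 Ft -0.93 Fz -0.08 Mz -0.060 netMoment -0.107 t 35.49
False
act 176.00 r 0.0516 z 0.1994 Fr 0.40 Ft 0.40 Fz -2.68 Mz 0.029 netMoment 0.049 t 36.23
37.7917
255 B [ 22  20  39  57  57  42  31  31  57  67  65  68  84 101] R [179 178 186 148  67  62  65  82  99  95  99]
256 B [ 23  22  22  39  68  69  44  34  47  63  69  69  73 100] R [172 196 200 164  93  65  65  70  99 119 118]
257 B [33 27 28 34 71 88 64 35 38 63 76 71 73 95] R [173 196 208 196 141  71  68  70  94 123 124]
258 B [ 32  29  29  46  90 109  81  36  38  63  76  75  79 120] R [197 206 215 220 171  72  71  75 119 148 133]
259 B [ 28  27  30  86 114  94  55  37  38  64  78  77  79 121] R [201 210 219 223 176  75  74  76 120 150 137]
260 B [ 29  29  34  90 116  85  37  38  39  65  80  78  80  97] R [205 214 221 225 177  76  73  76  96 135 139]
261 B [ 27  28  48  94 104  69  37  38  39  65  80  78  80  95] R [201 218 222 223 173  76  73  76  94 134 138]
262 B [ 28  30  85 114  95  57  39  38  38  64  78  76  80 125] R [221 225 220 196 132  74  72  77 124 152 138]
263 B [ 28  33  84 110  81  37  38  36  47  66  75  75  78 118] R [218 220 214 175 101  72  71  75 118 143 138]
264 B [ 27  38  83  96  64  33  34  34  61  75  73  73  80 108] R [197 199 194 147  72  69  69  78 108 126 126]
265 B [19 54 71 59 35 21 23 30 52 64 65 67 72 76] R [124 120 100  70  61  62  63  69  73  75  82]
266 B [28 59 74 60 40 35 37 45 44 45 52 65 75 83] R [ 93  77  53  42  42  50  61  70  79  96 110]
37.9917 [0.45071095 0.35862365 0.24998262] 0.017972860771987467
```

View pics/ab10.png

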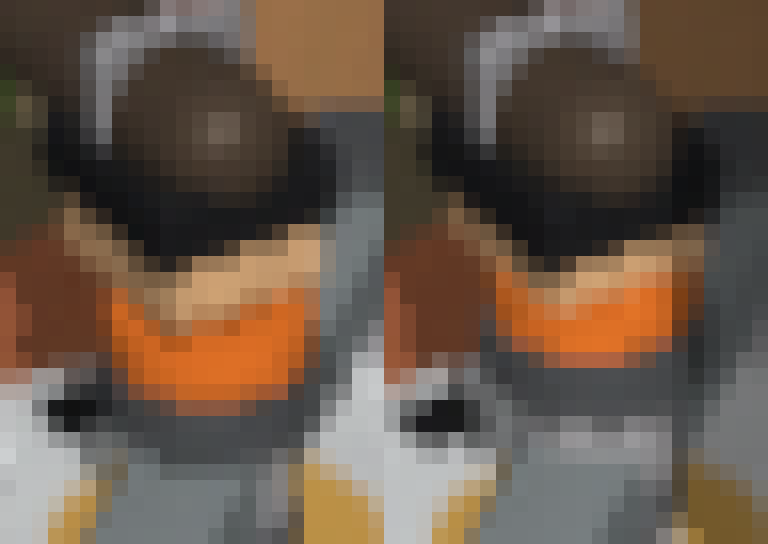

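View pics/w10.png

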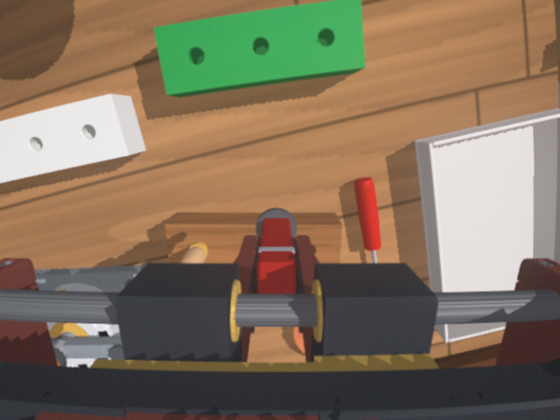

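View pics/d10.png

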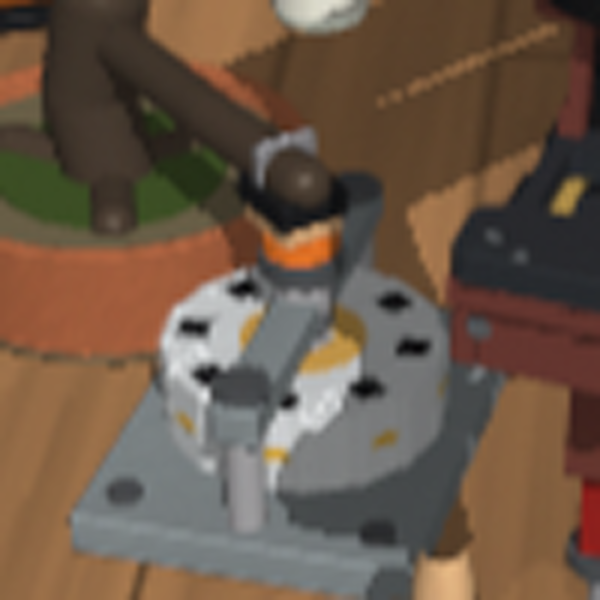

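```bash
python3 - <<'E'
from h import *
p=np.array([.531,.309])+OFF
servo_line([p[0],p[1],.2],Q2,rate=.2)
servo_line([p[0],p[1],.14],Q2,rate=.12); sleep(.1); net(); print(current_position())
c=capture("side"); np.savez("side11.npz",**c); crop(c["image"],225,210,325,310,"pics/d11.png",6)
c=capture("wrist"); np.savez("wrist11.npz",**c); crop(c["image"],200,150,360,290,"pics/w11.png",5)
E
```

```text
act 102.71 r 0.2931 z 0.1413 Fr 0.31 Ft 0.31 Fz -2.49 Mz 0.000 netMoment 0.092 t 39.43
[0.53251761 0.30942264 0.14127609]
```

View pics/d11.png

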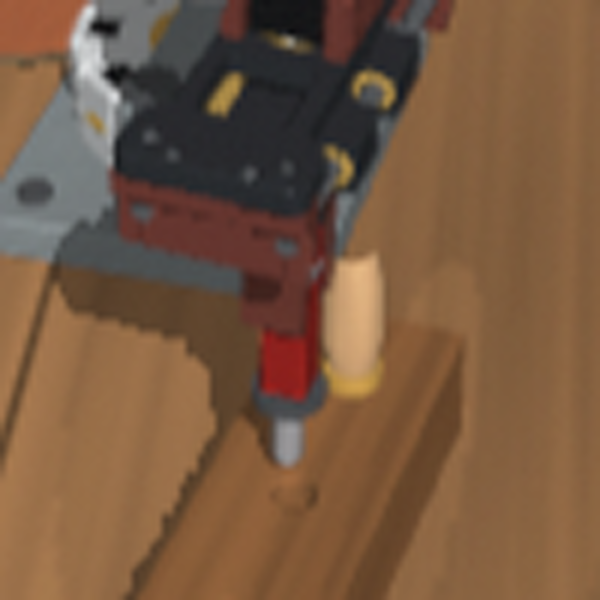

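View pics/w11.png

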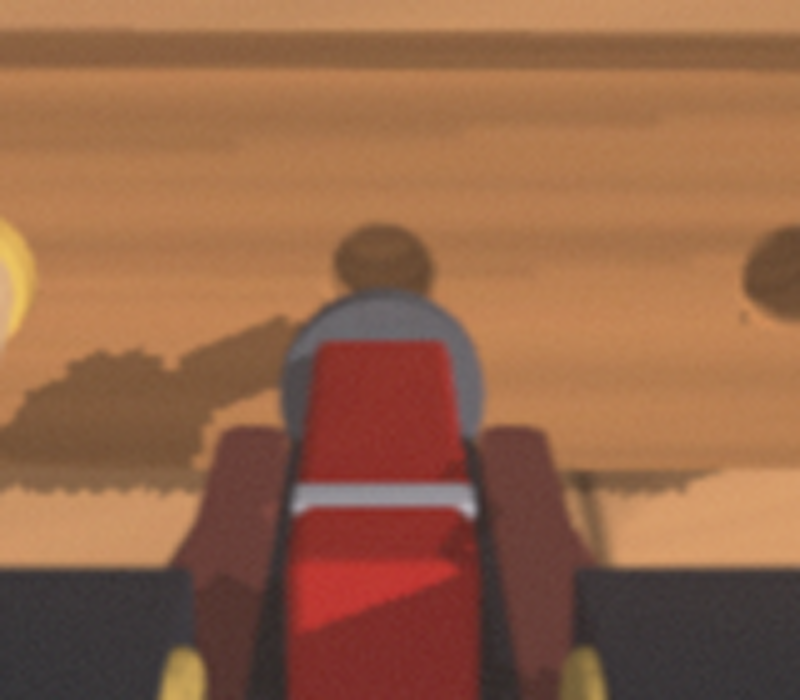

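```bash
python3 - <<'E'
from h import *
f=lambda pts,x0,y0,s:[(x0+(u+.5)/s-.5,y0+(v+.5)/s-.5) for u,v in pts]
c=dict(np.load("side11.npz")); t=.14128-.019*0-.043-.032
print("hole side",on_plane(c,f([(295,494)],225,210,6),.05),"tip",on_plane(c,f([(287,463)],225,210,6),t+.001),"flange",on_plane(c,f([(290,394)],225,210,6),t+.035))
c=dict(np.load("wrist11.npz"))
print("hole wrist",on_plane(c,f([(384,273)],200,150,5),.05),on_plane(c,f([(384,262)],200,150,5),.05))
# flange fit: widest at rows; top at 290, width 282..485 => radius px ~101/5
for z in (t+.035,): print("flange wrist",on_plane(c,f([(384,388)],200,150,5),z), "top pt",on_plane(c,f([(384,291)],200,150,5),t+.038))
c=dict(np.load("w1.npz")); 
E
```

```text
hole side [[0.5301492  0.30888995 0.05      ]] tip [[0.53287832 0.31084768 0.06728   ]] flange [[0.53154878 0.31072882 0.10128   ]]
hole wrist [[0.52995586 0.30917017 0.05      ]] [[0.52808222 0.30962008 0.05      ]]
flange wrist [[0.53149618 0.30874093 0.10128   ]] top pt [[0.51709137 0.31219631 0.10428   ]]
```

```bash
python3 - <<'E'
from h import *
x,y=.5297,.3085
for z in (.132,.122,.112,.102,.093):
    r=servo_line([x,y,z],Q2,rate=.06,contact_N=8)
    print(r,np.round(current_position(),4),np.round(current_force(),2),np.round(current_torque(),2))
    if r: break
print(current_clock())
E
```

```text
False [0.5291 0.3082 0.1314] [-0.71  0.07 -2.49] [ 0.02  0.02 -0.02]
False [0.5292 0.3083 0.1213] [ 0.65  0.53 -2.45] [ 0.07  0.02 -0.07]
False [0.5292 0.3083 0.1113] [-0.19 -0.12 -1.77] [ 0.01  0.04 -0.02]
False [0.5292 0.3083 0.1014] [ 0.76 -0.44 -3.06] [-0.01  0.02 -0.  ]
True [0.5307 0.3089 0.093 ] [-0.63  0.03  5.31] [-0.05  0.14 -0.02]
41.0167
```

```bash
python3 - <<'E'
from h import *
move_gripper(.05); sleep(.2)
p=np.array(current_position()); print(p,current_force())
servo_line([p[0],p[1],.2],Q2,rate=.12); servo_line([.45,.36,.25],Q2,rate=.3)
goto_joints([1.221,0.359,1.51,0,1.272,-.115]); print(current_clock())
for n in("side","scene"):
    c=capture(n); np.savez(n+"12.npz",**c); cv2.imwrite(f"pics/{n}12.png",c["image"])
    P=cloud(c)
    for q in ["bar","chisel","collar"]:
        for r in silhouettes(n,q)[:1]:
            m=P[r["region"]]; m=m[~np.isnan(m[:,0])]; print(n,q,round(r["conf"],2),np.round(r["xy"]),np.round(np.median(m,0),3),np.nanmax(m[:,2]).round(3))
c=np.load("side12.npz"); crop(c["image"],215,170,315,350,"pics/d12.png",3)
a=np.load("d0.npz")["image"]; b=c["image"]; s=16
cv2.imwrite("pics/ab12.png",np.hstack([cv2.resize(x[182:216,247:271],None,fx=s,fy=s,interpolation=cv2.INTER_NEAREST) for x in (a,b)]))
for col in range(257,265): print(col,b[195:205,col,0])
E
```

```text
[0.52971154 0.30844167 0.09214287] [-0.0609361   0.04614404  0.07828024]
44.8833
side bar 0.76 [277. 281.] [0.53  0.316 0.089] 0.128
side chisel 0.65 [284. 265.] [0.512 0.25  0.081] 0.114
side collar 0.73 [262. 358.] [0.541 0.471 0.02 ] 0.028
scene bar 0.59 [370. 172.] [0.538 0.303 0.083] 0.13
scene chisel 0.68 [348. 174.] [0.523 0.233 0.085] 0.118
scene collar 0.57 [307. 232.] [0.634 0.018 0.062] 0.158
257 [33 27 28 32 69 86 63 35 38 61]
258 [ 32  29  27  46  89 107  79  37  38  61]
259 [ 29  27  29  84 111  92  53  38  37  63]
260 [ 27  28  35  87 113  84  35  37  38  64]
261 [ 28  28  48  92 102  67  37  37  38  64]
262 [ 27  28  84 112  93  56  39  38  38  63]
263 [ 27  31  83 107  81  37  37  37  47  65]
264 [25 45 88 98 67 34 33 36 61 75]
```

View pics/d12.png

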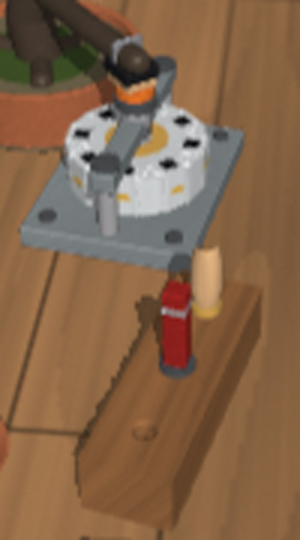

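View pics/scene12.png

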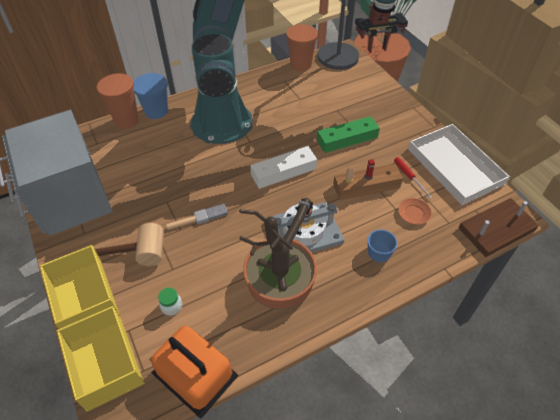

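```bash
python3 -c "
from bench import *
close_job(); print(current_clock())"
```

```text
the job is handed in; nothing more can be done
the job is handed in; nothing more can be done
```

The screw jack is tightened, the bar is back in the block, and I handed the job in at about 45 s of the 72 s limit. The interface reported no verdict.

**Turning:** I used the bar in two collar holes and turned the collar about 130° (2.28 rad) clockwise in total. The bar's tangential push stayed around 12 N at most, and I saw no sign of fingers or arm touching the collar.

**Returning the bar:** I stood the bar in the middle hole of the block, the one it came from. It met contact at the height where the flange rests on the block. The last pictures show it upright there, and nothing else appears to have moved on the bench.

**How tight it is:** The two checks disagree somewhat, but both fall within the allowed 46–80 N:

| Check | Turn past touching | Estimated pad load |
|---|---|---|
| Cheek lifted about 3.5 mm in the side camera | about 0.87 rad (target 1.05) | about 56 N |
| Tangential push on the bar (11–12.5 N, against about 6.3 N running free) | about 1.1–1.3 rad | about 65–72 N |

- **When it touched:** The push rose gradually in the first sweep, so I misread the contact as coming early. The camera, and the push after I moved the bar to the second hole, put it at about 1.4 rad, and I used that.
- **Tilt in the grip:** The bar tilted about 2.3° in the fingers at the end of the first sweep. I corrected for that before reinserting it.
- **A bad reading:** In the final check the network mistook the screwdriver for the collar in the side view, so I ignored that result.

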